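# Scrape the dressing plate clear into the slag bin

### The job

Clear the dressing plate: set the V-block and the setting block on the rubber mat, flip up the ring pull in the flush hatch and lift the hatch wide open, then use the scraper block to push every loose scrap off the plate into the bin below - the scraps are sharp, so never touch them with the fingers. When the plate is clear, stand the scraper back upright on the mat, close the hatch flush and fold its ring flat again; leave the tape, the spray can and the angle offcut where they are.

Things in the scene. Friction and masses are not known exactly. Their poses are not given: they have to be found in the camera images.
- station: dressing station fixed to the bench: steel plate 85 mm above the bench on a grey carcass, slag bin under a hatch at its right-hand (-y) end. Origin on the bench; own frame x -115..115 mm, y -205..235 mm, yaw up to 0.15 rad. A rim 10 mm wide, 10 mm above the plate, runs along front, back and left edges (inner faces at x = +-105 mm, y = 225 mm). The bare plate is y -30..225 mm
- bin_middle (a point): middle of the bin's floor, 6 mm above the bench, at station y = -108 mm. The bin, and the hatch opening above it, is station x -101..101 mm, y -186..-30 mm; scraps pushed towards the station's -y over the plate's edge at y = -30 mm fall in
- hatch_hinge (a point): middle of the hatch's hinge line, which runs along the station's x at station y = -185 mm, at plate height (z 85 mm)
- hatch (a joint): hatch angle: 0 closed, flush with the plate; grows as its left (+y) edge lifts, stop at 1.45 rad, nearly upright. 0.5 kg, stiff hinge (about 0.65 N m friction): stays at any angle, must be moved by hand both ways. The hatch is 198 mm wide (x), 154 mm from hinge line to free edge, 6 mm thick; the ring's pan, 28 mm deep, hangs under its middle and points to the plate when open
- hatch_edge (a point): middle of the hatch's free edge, on its top face, 154 mm from the hinge line
- ring_pivot (a point): middle of the pull ring's pivot, 125 mm from the hatch's hinge line, 5 mm under the hatch's top face, parallel to the hinge
- pull_ring (a joint): angle of the pull ring in the hatch: 0 folded flat in its pan, bow towards the hatch's hinge; grows as the bow flips up: 1.57 stands square to the hatch, stop at 2.97. Light friction (0.025 N m): stays where it is left. With the hatch at angle t the ring points straight up at t + 1.57
- ring_bow (a point): middle of the ring's bow, a straight round bar 8 mm thick, 40 mm long, parallel to the hinge, 48 mm from the ring's pivot; pinch it across, fingers one inside, one outside the ring. Inside is 40 x 52 mm of room, beyond the bow 31 mm of pan; folded, its middle lies 5 mm below the plate, 21 mm above the pan's floor. The pan is 86 mm (x) by 92 mm
- scraper_grip (a point): centre of the scraper block's grip: a wooden rib 80 mm long (its x), 18 mm thick (its y), top 70 mm above the block's working edge; this point is 53 mm above the working edge. Below the rib the steel-faced block is 92 (x) by 24 (y) mm, 30 mm high. It stands upright; z is up. Either long face pushes. 0.3 kg, narrow: tips if knocked
- v_block_centre (a point): centre of the V-block, a ground steel block 45 (x) by 50 (y) by 42 mm (z) with a V groove in its top along x, flat sides; this point is 21 mm above its underside. About 0.55 kg. It starts on the plate
- setting_block_centre (a point): centre of the setting block, a flat ground steel block 50 (x) by 75 (y) by 25 mm high with six round holes in its top; this point is 12.5 mm above its underside. About 0.7 kg. It starts on the plate beside the V-block
- tool_mat: ribbed black rubber mat, 220 (x) by 200 (y) by 5 mm, fixed to the bench on the left; origin at the centre of its underside. The scraper starts upright on its left (+y) half, rib along the mat's x; the other half is free
- chip_0: loose scrap on the plate: dark steel round punch slug, 22 mm across, 9 mm thick, about 25 g, origin at the centre of its underside; may be absent
- chip_1: loose scrap on the plate: dark steel triangular shear corner, about 24 mm a side, 10 mm thick, about 25 g, origin at the centre of its underside; may be absent
- chip_2: loose scrap on the plate: dark steel bar end, 24x14x12 mm, about 25 g, origin at the centre of its underside; may be absent
- chip_3: loose scrap on the plate: dark steel square offcut, 18x18x10 mm, about 25 g, origin at the centre of its underside; may be absent
- chip_4: loose scrap on the plate: dark steel narrow bar end, 30x10x10 mm, about 25 g, origin at the centre of its underside; may be absent
- chip_5: loose scrap on the plate: dark steel five-sided flame-cut drop, about 23 mm across, 11 mm thick, about 25 g, origin at the centre of its underside; may be absent
- angle_end_b: short angle-iron offcut, 30x75x30 mm, at the front right; a bystander, origin at the centre of its underside
- tape_roll: roll of masking tape, 104 mm across, 25 mm high, at the right; a bystander, origin at the centre of its underside
- spatter_spray: spray can, 59 mm across, 200 mm tall, behind the dressing station; a bystander, origin at the centre of its underside

How it is judged:
By the outcome, as a careful person would: the job done as asked, in the order asked, and still so for the second after the job is handed in, with the robot touching nothing.
Of chip_0, chip_1, chip_2, chip_3, chip_4, chip_5 only 3 to 6 are there at a start; the rules pass over those that are not, and their reading is None.
At some moment in a run one of chip_0, chip_1, chip_2, chip_3, chip_4, chip_5 may be knocked a few centimetres aside while the robot is not near it.
Once in a run the grip may slacken for a moment while it holds something.
It also fails if it takes over 192 s, if anything falls off the work surface, if the arm or the gripper's body presses on something with over 40 N, if the wrist force passes 120 N, or if a joint passes its speed limit or range.

### The arm

A 6-joint arm with a two-finger parallel gripper is mounted at the origin on the work surface; the furniture and walls round the work are solid. World frame = base frame: x ahead of the robot, y to its left, z up, the work surface at z = 0. Lengths are in m, angles in rad, forces in N, time in s.
With the tool pointing down it reaches from about 0.4 to 0.825 m from the base axis. Payload 7 kg.
Tool frame: the origin (TCP) lies between the finger pads; the fingertips stand 22 mm ahead of it and the grasp point (between the pads) lies 3 mm ahead of it; z points along the fingers, y is the direction in which the jaws open and shut (so a half turn about z gives the same grasp; the last joint's range is limited). The gripper opens to 88 mm and grips with 3 to 60 N. Pads are 19 mm wide; open, the fingers measure 130 mm over their backs; the gripper's body (78 mm by 193 mm) begins 47 mm behind the grasp point.
Start: joints at [-0.885, 0.359, 0.012, 0, -1.224, -0.288], TCP at [0.261, -0.622, 0.209] pointing down, gripper open.
Joint ranges: [-3.07, 3.07], [-1.43, 2.12], [-1.02, 1.25], [-3.03, 1.67], [-3.05, -0], [-3.03, 3.03]. Speed limits (rad/s): [2.39, 2.39, 3.01, 3.14, 3.14, 3.14].

### API

Orientations are given as [roll, pitch, yaw] about the fixed x, y, z axes, in that order (R = Rz(yaw) Ry(pitch) Rx(roll)).
In Python, from station import arm, optics gives the robot as it stands. The module is installed in compiled form; this text tells all that it offers.
- The arm moves only by the tool jog_arm, never from a script. Its argument "motion" is a list that holds one entry, the list of rows, each a list of 7 numbers: the shift along the tool's x, y, z in m, then the turn, a rotation vector about the tool's x, y, z in degrees, then the finger opening in m, from 0 to 0.0876. In form: [[[x, y, z, rx, ry, rz, grip], ...]]. A call has 1 to 8 rows; each row is the pose to reach, as a shift and turn from the pose measured when the call began, along the tool's axes at that moment; what a row does not reach only later rows make up. A row lasts 1/10 s, in which the tool goes at most 50 mm and 8.59 degrees, less where a joint would pass 70% of its speed; a pose out of reach is approached as far as the arm can. A call with a gripper value outside its range is refused whole. The fingers move at their own pace and stop on an object; "newtons" is the grip in N (left out, the last holds). Time passes only in rows, so rows that repeat a pose let the fingers close. It gives the time, the measured TCP pose, the force and the opening at its end, in the units of the state.
- arm.get_state(): the state, without advancing time (a new reading comes with each control period).
- optics.grab_frame(name): name is "scene" or "top" or "wrist"; returns the picture (400x640x3 uint8, red, green, blue); there is no depth.
- optics.camera_model(name): a dict with "mtx" (3x3 intrinsics, pixels), "R" (3x3) and "t" (3): a world point X has camera coordinates R X + t; the wrist camera has in their place "mount" (4x4, takes a point from camera to tool coordinates, whose origin is the TCP and whose axes are the flange's). Camera axes: x right, y down, z forward; pixel columns grow to the right and rows downward; lengths in m; the calibration is good to about 2 mm. A picture is of the moment at which its call begins: read the wrist's pose just before it. camera_model takes no time and is no camera call.
- arm.job_done(): hands the job in, once; it reports no verdict.
The state is a dict: "t": time; "q": joint angles; "qd": joint speeds; "joint_efforts": joint torques, N m; "eef_pos": TCP position; "ee_rot": TCP orientation; "force": force on the tool from outside, world axes, zero at the start; "moment": the same for the moment, N m; "width": finger opening in m.
Only numpy, scipy, OpenCV 4.12 (cv2) and the standard library are available. Lean on these libraries where they do the work, as an engineer would, in place of code of your own. Each camera call takes 0.05 s, during which the arm holds its last target.

## Working session

There is one attempt and no reset: what is moved stays moved. The work goes in short steps, Python scripts to look and compute and a tool call to move; the robot and the scene stay as the last step left them, time stands still between calls to the robot, and variables do not carry over. Pictures are saved under pics/ and viewed, and the job is handed in when it is done.

Besides the shell and the picture viewer there is one more tool, called after ">>>" as name(argument=value, ...) on one line, values as JSON. jog_arm: Moves the arm, as the interface text tells. Its arguments: {"type":"object","properties":{"motion":{"type":"array","items":{"type":"array","items":{"type":"array","items":{"type":"number"}}}},"newtons":{"type":"number"}},"required":["motion"]}

```bash
mkdir -p pics; python3 - <<'E'
from station import arm, optics
import cv2, numpy as np
np.set_printoptions(precision=4,suppress=True)
for n in ["scene","top","wrist"]:
    s=arm.get_state()
    im=optics.grab_frame(n); cv2.imwrite(f"pics/a_{n}.png",im[:,:,::-1])
    print(n,optics.camera_model(n))
print(s)
E
```

```text
scene {'mtx': array([[512.2034,   0.    , 324.1576],
       [  0.    , 512.2034, 198.0986],
       [  0.    ,   0.    ,   1.    ]]), 'R': array([[-0.5309, -0.8471,  0.024 ],
       [-0.5534,  0.3251, -0.7669],
       [ 0.6418, -0.4204, -0.6413]]), 't': array([0.2774, 0.3757, 1.1899])}
top {'mtx': array([[508.7099,   0.    , 319.761 ],
       [  0.    , 508.7099, 203.1426],
       [  0.    ,   0.    ,   1.    ]]), 'R': array([[-0.0062, -0.9999,  0.0134],
       [-0.9909,  0.0043, -0.1345],
       [ 0.1345, -0.0141, -0.9908]]), 't': array([-0.0324,  0.5411,  1.6085])}
wrist {'mtx': array([[350.4119,   0.    , 312.1631],
       [  0.    , 350.4119, 203.1614],
       [  0.    ,   0.    ,   1.    ]]), 'mount': array([[-0.0016, -0.9618, -0.2737,  0.074 ],
       [ 1.    , -0.0013, -0.001 ,  0.0005],
       [ 0.0006, -0.2737,  0.9618, -0.1756],
       [ 0.    ,  0.    ,  0.    ,  1.    ]])}
{'t': 0.1, 'q': array([-0.8849,  0.3593,  0.0111, -0.0003, -1.2241, -0.2881]), 'qd': array([-0.0009, -0.0023,  0.0006,  0.0009,  0.0002, -0.0005]), 'joint_efforts': array([ -0.0039, -58.4163,  29.3748,   7.0155,   0.0101,  -0.0001]), 'eef_pos': array([ 0.2613, -0.6219,  0.2079]), 'ee_rot': array([ 3.1401, -0.0002, -2.7439]), 'force': array([ 0.727 , -0.1593,  0.6405]), 'moment': array([-0.0292, -0.0469, -0.001 ]), 'width': 0.08767024691473645}
```

View pics/a_scene.png

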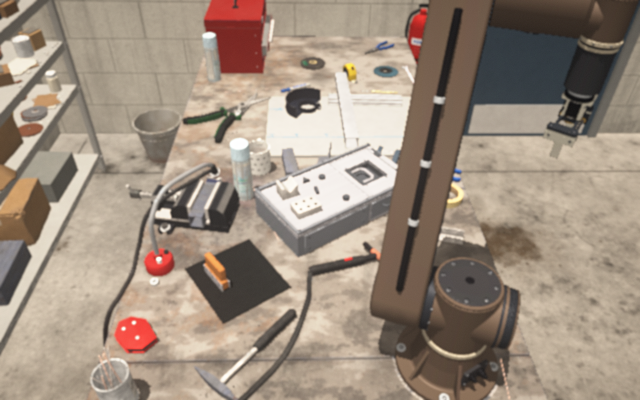

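View pics/a_top.png

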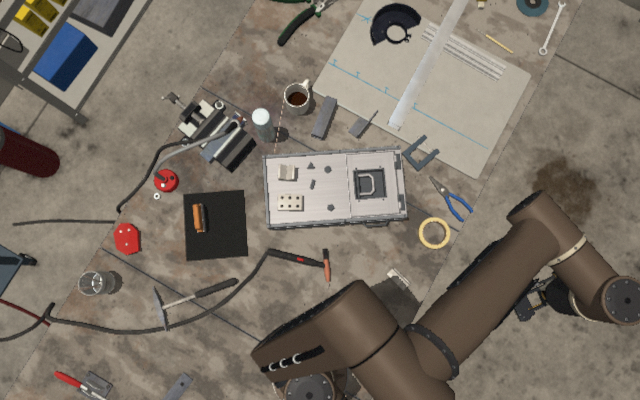

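View pics/a_wrist.png

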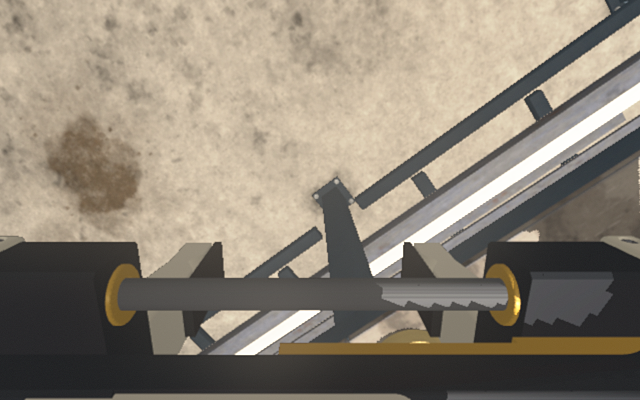

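```bash
cat > h.py <<'E'
from station import arm, optics
import cv2, numpy as np, json
from scipy.spatial.transform import Rotation as Rn
np.set_printoptions(precision=4,suppress=True)
def grab(n,name=None):
    s=arm.get_state()
    m=optics.camera_model(n)
    im=optics.grab_frame(n)
    if name: cv2.imwrite(f"pics/{name}.png",im[:,:,::-1])
    return im,cam(n,s,m)
def cam(n,s,m=None):
    m=m or optics.camera_model(n)
    K=m["mtx"]
    if n=="wrist":
        T=np.eye(4);T[:3,:3]=Rn.from_euler("xyz",s["ee_rot"]).as_matrix();T[:3,3]=s["eef_pos"]
        C=T@m["mount"]; R=C[:3,:3].T; t=-R@C[:3,3]
    else: R,t=m["R"],m["t"]
    return K,R,t
def ray(c,uv,z):
    K,R,t=c
    o=-R.T@t; d=R.T@np.linalg.solve(K,[uv[0],uv[1],1.])
    return o+d*(z-o[2])/d[2]
def proj(c,X):
    K,R,t=c; p=K@(R@np.asarray(X,float)+t); return p[:2]/p[2]
def go(pos,yaw,rot=None):
    """shift+rotvec in tool axes from current to tool-down pose w/ yaw (euler yaw, roll=pi)"""
    s=arm.get_state()
    R0=Rn.from_euler("xyz",s["ee_rot"])
    R1=rot if rot is not None else Rn.from_euler("xyz",[np.pi,0,yaw])
    d=R0.inv().apply(np.array(pos)-s["eef_pos"])
    rv=np.degrees((R0.inv()*R1).as_rotvec())
    n=max(np.linalg.norm(d)/.05,np.linalg.norm(rv)/8.59)
    print("d",np.round(d,4),"rv",np.round(rv,2),"rows>=",round(n,1))
def st():
    s=arm.get_state()
    print("t",round(s["t"],2),"p",s["eef_pos"],"rpy",s["ee_rot"],"F",s["force"],"M",s["moment"],"w",round(s["width"],4),"q",s["q"])
    return s
def crop(im,name,x0,y0,x1,y1,k):
    c=cv2.resize(im[y0:y1,x0:x1],None,fx=k,fy=k,interpolation=cv2.INTER_CUBIC)
    cv2.imwrite(f"pics/{name}.png",c[:,:,::-1])
E
python3 - <<'E'
from h import *
im=cv2.imread("pics/a_top.png")[:,:,::-1]
crop(im,"b_top",255,140,415,240,5)
crop(im,"b_mat",175,180,265,270,6)
im=cv2.imread("pics/a_scene.png")[:,:,::-1]
crop(im,"b_sc",240,130,420,260,4)
E
```

```text
(no output)
```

View pics/b_top.png

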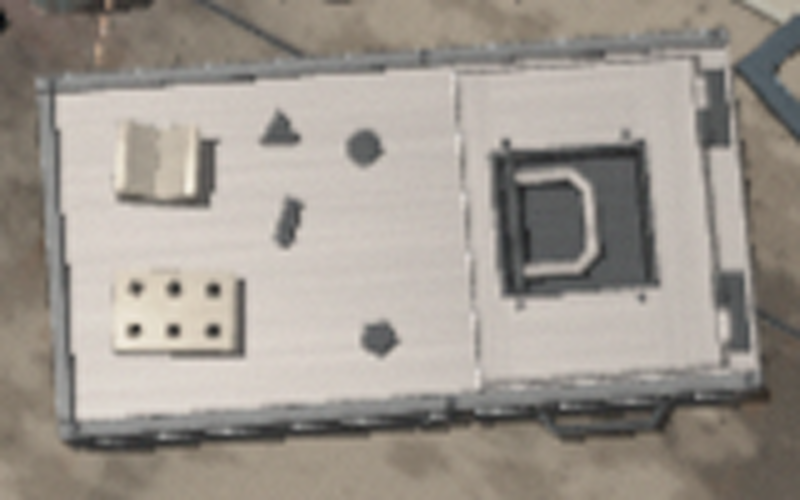

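View pics/b_mat.png

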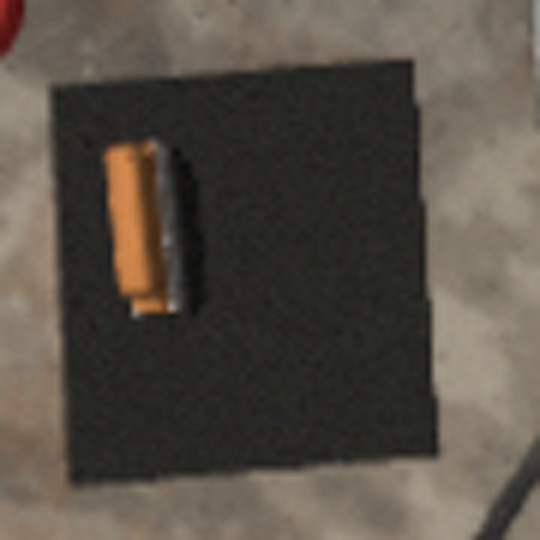

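View pics/b_sc.png

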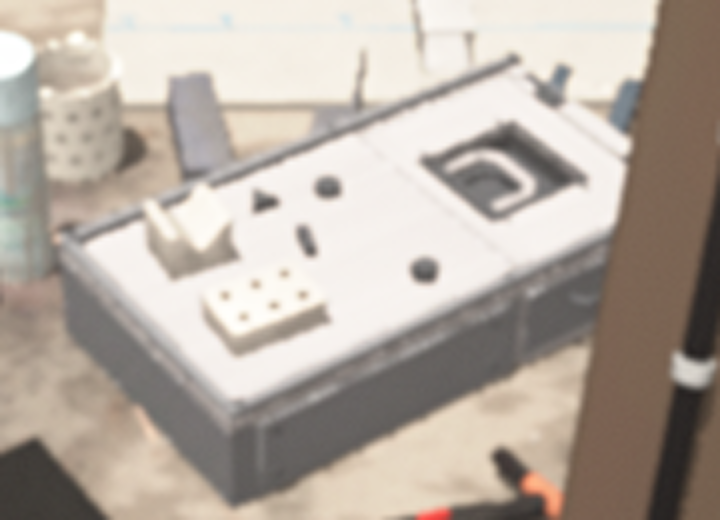

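```bash
cat > m.py <<'E'
from h import *
c=cam("top",arm.get_state())
f=lambda x,y,z:ray(c,(255+x/5-.0,140+y/5),z)
P={k:f(*v) for k,v in dict(TLin=(55,95,.085),BLin=(76,418,.085),seamT=(455,70,.085),seamB=(478,388,.085),TLo=(38,82,.095),BLo=(60,430,.095),TRo=(725,33,.095),BRo=(758,385,.095),
 vb=(157,160,.127),sb=(176,312,.110),ring_bow=(593,222,.080),c1=(280,130,.09),c0=(364,147,.09),c2=(289,222,.09),c5=(380,337,.09)).items()}
for k,v in P.items(): print(k,v)
g=lambda x,y,z:ray(c,(175+x/6,180+y/6),z)
for k,v in dict(m0=(50,88,.005),m1=(412,60,.005),m2=(438,455,.005),m3=(70,485,.005),rib0=(122,145,.075),rib1=(142,295,.075)).items(): print(k,g(*v))
E
python3 m.py
```

```text
TLin [0.6764 0.1351 0.085 ]
BLin [0.4707 0.1203 0.085 ]
seamT [ 0.6919 -0.1191  0.085 ]
seamB [ 0.4883 -0.1308  0.085 ]
TLo [0.6826 0.1449 0.095 ]
BLo [0.4623 0.1293 0.095 ]
TRo [ 0.713  -0.2902  0.095 ]
BRo [ 0.4883 -0.3046  0.095 ]
vb [0.6259 0.0681 0.127 ]
sb [0.5337 0.057  0.11  ]
ring_bow [ 0.5943 -0.2056  0.08  ]
c1 [ 0.6523 -0.0075  0.09  ]
c0 [ 0.6411 -0.0605  0.09  ]
c2 [ 0.5933 -0.013   0.09  ]
c5 [ 0.5201 -0.0696  0.09  ]
m0 [0.5754 0.4134 0.005 ]
m1 [0.5901 0.2153 0.005 ]
m2 [0.3737 0.1983 0.005 ]
m3 [0.3587 0.3962 0.005 ]
rib0 [0.5342 0.3569 0.075 ]
rib1 [0.4553 0.3444 0.075 ]
```

```bash
python3 - <<'E'
from h import *
st(); go([.61,-.03,.36],-3.076); go([.30,-.58,.36],-3.0)
E
```

```text
t 0.15 p [ 0.2613 -0.6219  0.2081] rpy [ 3.1403 -0.0001 -2.7438] F [-0.3203  0.8516  0.9479] M [ 0.0161  0.0245 -0.0399] w 0.0875 q [-0.8849  0.3592  0.0113 -0.0002 -1.2241 -0.2881]
d [-0.5507  0.4108 -0.1515] rv [ 0.07 -0.02 19.03] rows>= 14.1
d [-0.0519  0.0239 -0.1519] rv [ 0.07 -0.02 14.68] rows>= 3.2
```

>>> jog_arm(motion=[[[-0.02,0.01,-0.05,0,0,5,0.0876],[-0.06,0.045,-0.09,0,0,10,0.0876],[-0.11,0.08,-0.12,0,0,15,0.0876],[-0.15,0.11,-0.15,0,0,19,0.0876],[-0.19,0.14,-0.15,0,0,19,0.0876],[-0.23,0.17,-0.15,0,0,19,0.0876],[-0.27,0.2,-0.15,0,0,19,0.0876],[-0.31,0.23,-0.15,0,0,19,0.0876]]])

```text
t: 0.95
eef_pos: [0.4376, -0.3242, 0.3577]
ee_rot: [3.141, 0.0, -3.076]
force: [1.7, -1.5, -0.2]
width: 0.0879
```

```bash
python3 - <<'E'
from h import *
st(); go([.61,-.03,.36],-3.076)
E
```

```text
t 0.95 p [ 0.4376 -0.3242  0.3577] rpy [ 3.1406  0.0003 -3.0756] F [ 1.6639 -1.5169 -0.1581] M [-0.0626 -0.1879  0.0129] w 0.0879 q [-0.2786  0.0807 -0.0159 -0.001  -1.4743 -1.2262]
d [-0.1915  0.2822 -0.002 ] rv [0.05 0.01 0.02] rows>= 6.8
```

>>> jog_arm(motion=[[[-0.03,0.04,0,0,0,0,0.0876],[-0.06,0.08,0,0,0,0,0.0876],[-0.09,0.12,0,0,0,0,0.0876],[-0.12,0.16,0,0,0,0,0.0876],[-0.15,0.2,0,0,0,0,0.0876],[-0.17,0.24,0,0,0,0,0.0876],[-0.1915,0.282,0,0,0,0,0.0876],[-0.1915,0.282,0,0,0,0,0.0876]]])

```text
t: 1.75
eef_pos: [0.6115, -0.0255, 0.3562]
ee_rot: [3.14, -0.002, -3.071]
force: [0.0, -1.6, -0.8]
width: 0.0881
```

```bash
python3 - <<'E'
from h import *
st(); grab("wrist","c_w")
E
```

```text
t 1.75 p [ 0.6115 -0.0255  0.3562] rpy [ 3.1401 -0.0019 -3.0715] F [ 0.0275 -1.5982 -0.7777] M [-0.1271 -0.0524  0.0324] w 0.0881 q [ 0.2757  0.2006  0.123  -0.0019 -1.4948 -1.7763]
```

View pics/c_w.png

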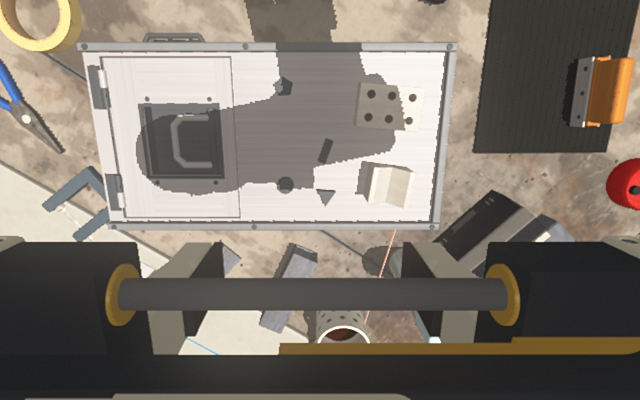

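```bash
python3 - <<'E'
from h import *
im=cv2.imread("pics/c_w.png")[:,:,::-1]
crop(im,"d1",270,35,470,235,4)
crop(im,"d2",75,35,265,235,4)
crop(im,"d3",465,0,640,160,4)
E
```

```text
(no output)
```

View pics/d1.png

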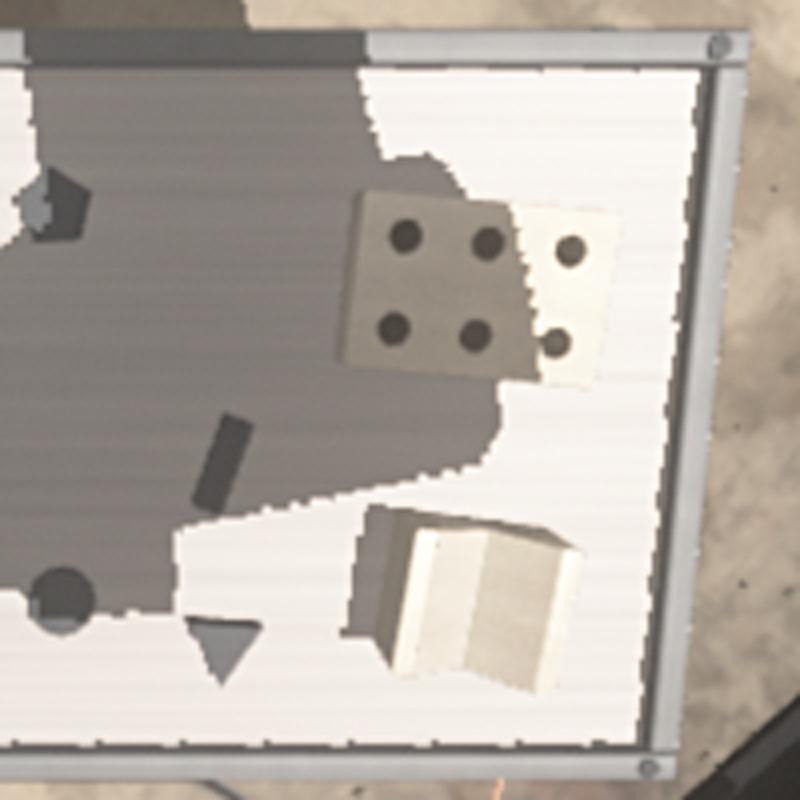

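View pics/d2.png

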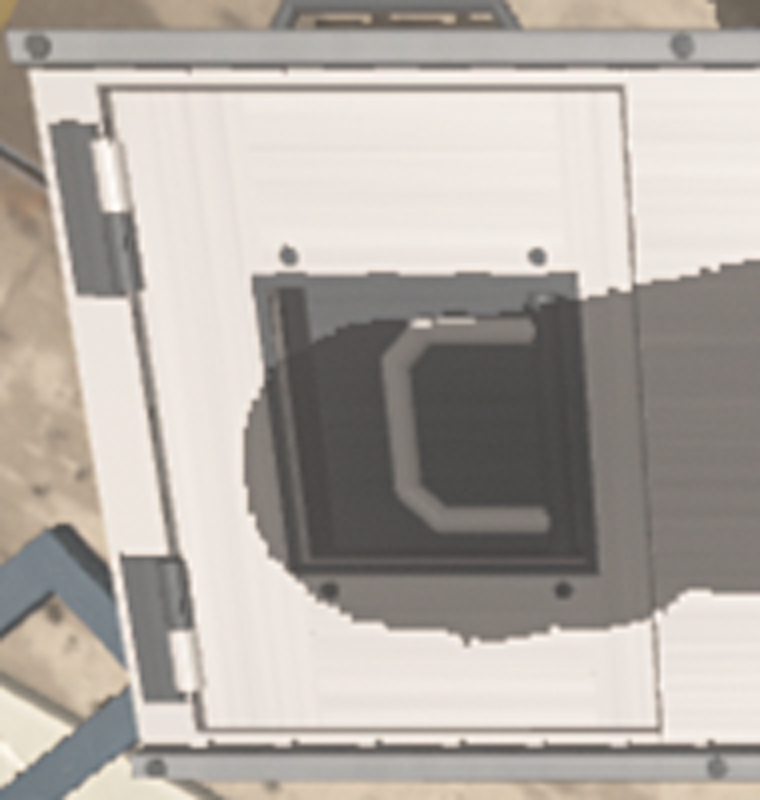

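View pics/d3.png

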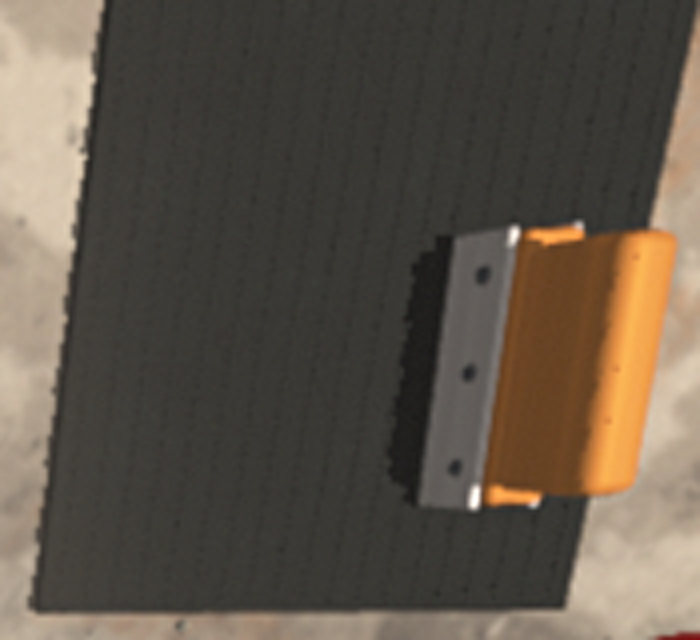

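```bash
cat > m2.py <<'E'
from h import *
s=arm.get_state(); c=cam("wrist",s)
A=lambda ox,oy,x,y,z:ray(c,(ox+x/4-.375,oy+y/4-.375),z)[:2]
d1=lambda x,y,z:A(270,35,x,y,z); d2=lambda x,y,z:A(75,35,x,y,z); d3=lambda x,y,z:A(465,0,x,y,z)
p=np.array
L=[d1(700,68,.085),d1(638,745,.085)]
seam=[d2(625,88,.085),d2(660,730,.085)]; hin=[d2(100,88,.085),d2(200,730,.085)]
for n,(a,b) in dict(L=L,seam=seam,hin=hin).items():
    print(n,a,b,"len",np.linalg.norm(a-b),"yaw",np.arctan2((b-a)[1],(b-a)[0]),"mid",(a+b)/2)
v=(sum(seam)-sum(L))/2; print("yaw from y",np.arctan2(v[0],-v[1]),np.linalg.norm(v))
def box(n,pts,f,z):
    q=p([f(*k,z) for k in pts]); print(n,"c",q.mean(0),"sides",[np.linalg.norm(q[i]-q[i-1]).round(4) for i in range(4)],"ang",[np.arctan2(*(q[i]-q[i-1])[::-1]).round(3) for i in range(4)]); return q
box("sb",[(362,190),(620,213),(592,388),(342,362)],d1,.110)
box("vb",[(420,528),(580,548),(545,692),(395,672)],d1,.127)
box("rib",[(637,232),(675,236),(630,490),(590,493)],d3,.075)
print("bow",d2(398,395,.080), d2(384,395,.08),d2(412,395,.08),"ends",d2(395,360,.08),d2(405,480,.08))
for n,k in dict(c5=(58,205),c4=(222,463),c0=(62,600),c1=(223,645)).items(): print(n,d1(*k,.095))
print("mat",d3(33,608,.005),d3(565,608,.005),d3(105,0,.005))
E
python3 m2.py
```

```text
L [0.4668 0.1198] [0.6772 0.1349] len 0.21094497794798123 yaw 0.07190170855101467 mid [0.572  0.1274]
seam [ 0.4895 -0.1323] [ 0.6892 -0.1196] len 0.2001471566016239 yaw 0.06348974994039412 mid [ 0.5893 -0.1259]
hin [ 0.5    -0.2877] [ 0.6997 -0.2736] len 0.20014583734035488 yaw 0.07052061021664371 mid [ 0.5999 -0.2806]
yaw from y 0.06831666839385325 0.25389978965867044
sb c [0.5342 0.0574] sides [np.float64(0.0481), np.float64(0.0744), np.float64(0.0494), np.float64(0.0746)] ang [np.float64(3.124), np.float64(1.555), np.float64(-0.013), np.float64(-1.604)]
vb c [0.6256 0.0673] sides [np.float64(0.044), np.float64(0.0476), np.float64(0.0446), np.float64(0.0459)] ang [np.float64(3.087), np.float64(1.514), np.float64(-0.091), np.float64(-1.64)]
rib c [0.4952 0.352 ] sides [np.float64(0.0774), np.float64(0.0119), np.float64(0.0754), np.float64(0.0125)] ang [np.float64(-3.025), np.float64(1.543), np.float64(0.127), np.float64(-1.429)]
bow [ 0.5846 -0.2049] [ 0.5849 -0.2093] [ 0.5843 -0.2004] ends [ 0.5737 -0.2054] [ 0.6116 -0.2037]
c5 [ 0.5185 -0.067 ]
c4 [ 0.5912 -0.0125]
c0 [ 0.6381 -0.0601]
c1 [ 0.6495 -0.0077]
mat [0.5891 0.213 ] [0.5756 0.4123] [0.386 0.198]
```

```bash
python3 - <<'E'
from h import *
go([.6256,.0673,.17],-3.2066)
E
```

```text
d [-0.0218  0.0934  0.1867] rv [ 0.05 -0.11  7.71] rows>= 4.2
```

>>> jog_arm(motion=[[[-0.006,0.024,0.048,0,0,3,0.066],[-0.011,0.047,0.094,0,0,6,0.066],[-0.016,0.07,0.14,0,0,7.7,0.066],[-0.022,0.093,0.187,0,0,7.7,0.066],[-0.022,0.093,0.187,0,0,7.7,0.066]]])

```text
t: 2.3
eef_pos: [0.6228, 0.0669, 0.1643]
ee_rot: [-3.14, -0.01, 3.076]
force: [0.0, -0.7, -0.2]
width: 0.0664
```

```bash
python3 - <<'E'
from h import *
st(); go([.6256,.0673,.114],-3.2066)
grab("wrist","e")
E
```

```text
t 2.3 p [0.6228 0.0669 0.1643] rpy [-3.14   -0.0095  3.0765] F [ 0.0162 -0.6895 -0.1732] M [-0.0995  0.0464 -0.0109] w 0.0664 q [ 0.4162  0.3164 -0.1534 -0.0034 -1.1101 -2.0506]
d [-0.0033  0.0007  0.0502] rv [-0.09 -0.55 -0.01] rows>= 1.0
```

View pics/e.png

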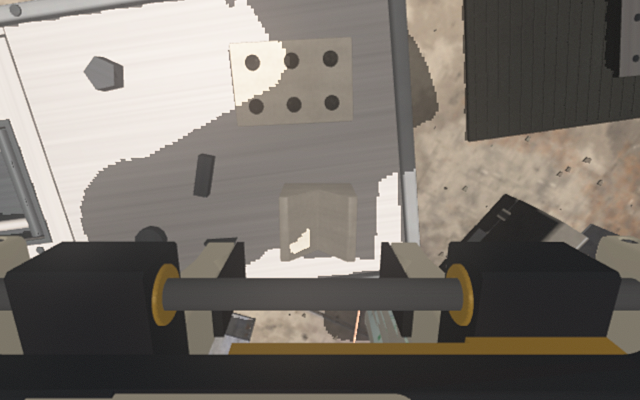

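>>> jog_arm(motion=[[[-0.003,0,0.025,0,-0.5,0,0.066],[-0.003,0,0.05,0,-0.5,0,0.066],[-0.003,0,0.05,0,-0.5,0,0.066],[-0.003,0,0.05,0,-0.5,0,0.044],[-0.003,0,0.05,0,-0.5,0,0.04],[-0.003,0,0.05,0,-0.5,0,0.04],[-0.003,0,0.05,0,-0.5,0,0.04],[-0.003,0,0.05,0,-0.5,0,0.04]]], newtons=50)

```text
t: 3.15
eef_pos: [0.6263, 0.0667, 0.1157]
ee_rot: [-3.14, 0.001, 3.077]
force: [-0.4, -0.3, 0.5]
width: 0.0406
```

```bash
python3 - <<'E'
from h import *
st(); go([.6256,.0673,.16],-3.07);go([.525,.25,.16],-3.066)
E
```

```text
t 3.15 p [0.6263 0.0667 0.1157] rpy [-3.1403  0.001   3.0771] F [-0.3735 -0.3299  0.543 ] M [ 0.0027 -0.0012 -0.02  ] w 0.0406 q [ 0.4167  0.3563 -0.2168  0.0019 -0.9973 -2.053 ]
d [ 0.0007  0.0005 -0.0443] rv [-0.08  0.05 -7.8 ] rows>= 0.9
d [ 0.1128  0.1763 -0.0447] rv [-0.08  0.05 -8.03] rows>= 4.3
```

```bash
python3 - <<'E'
from h import *
grab("wrist","f");grab("scene","f_s"); st()
im=cv2.imread("pics/f_s.png")[:,:,::-1]; crop(im,"f_s2",200,100,400,250,4)
E
```

```text
t 3.25 p [0.6261 0.0667 0.1152] rpy [-3.14    0.0004  3.0771] F [-0.8359  1.0711 -0.1974] M [ 0.0217 -0.0036 -0.0266] w 0.0402 q [ 0.4167  0.3568 -0.2172  0.0019 -0.9972 -2.0531]
```

View pics/f.png

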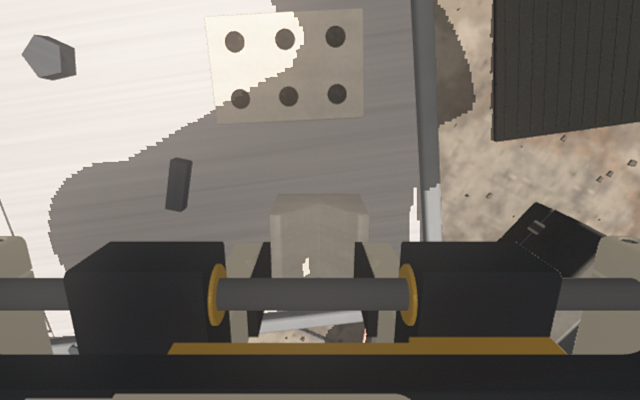

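View pics/f_s2.png

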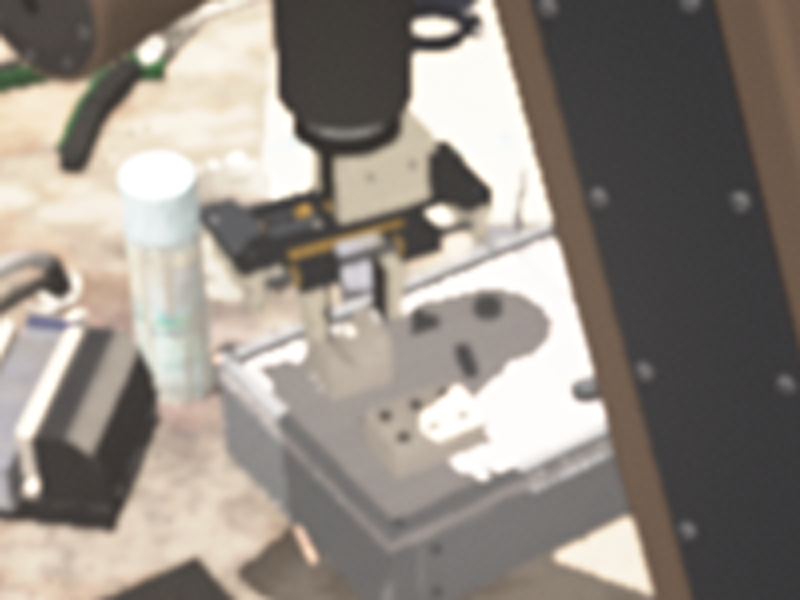

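```bash
python3 - <<'E'
from h import *
s=st(); c=cam("wrist",s)
im=cv2.imread("pics/f.png")
R=Rn.from_euler("xyz",s["ee_rot"]).as_matrix()
for sx in(-.0095,.0095):
  for sy in (-.02,.02):
    for z in (.022,-.0):
        u=proj(c,s["eef_pos"]+R@[sx,sy,z]); cv2.circle(im,tuple(int(k) for k in u),2,(0,0,255) if z else (0,255,0),-1)
for sx in (-.0225,.0225):
  for sy in (-.025,.025):
     for z in(.127,.085):
        a=-.065; X=np.array([.6256+np.cos(a)*sx-np.sin(a)*sy,.0673+np.sin(a)*sx+np.cos(a)*sy,z]);u=proj(c,X); cv2.circle(im,tuple(int(k) for k in u),2,(255,0,0),-1)
cv2.imwrite("pics/f2.png",cv2.resize(im[150:350,180:460],None,fx=2.8,fy=2.8))
E
```

```text
t 3.25 p [0.6261 0.0667 0.1152] rpy [-3.14    0.0004  3.0771] F [-0.8359  1.0711 -0.1974] M [ 0.0217 -0.0036 -0.0266] w 0.0402 q [ 0.4167  0.3568 -0.2172  0.0019 -0.9972 -2.0531]
```

View pics/f2.png

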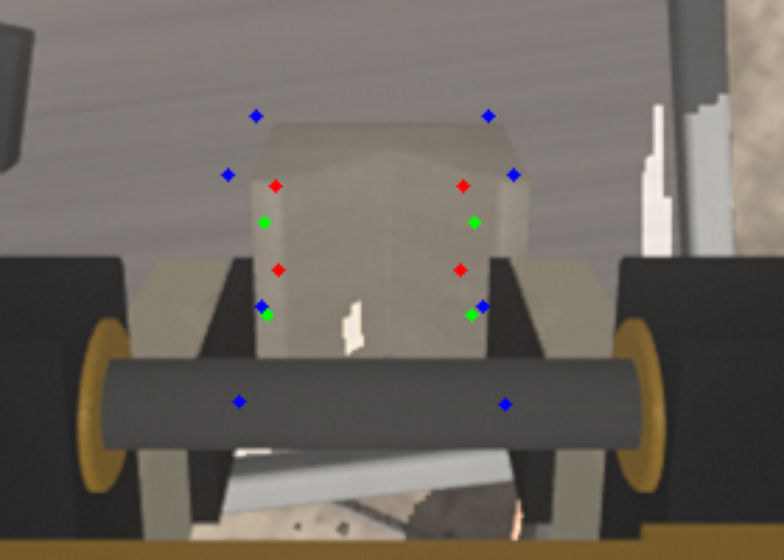

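```bash
python3 - <<'E'
from h import *
im=cv2.imread("pics/c_w.png")[:,:,::-1]; crop(im,"g1",90,220,540,370,1.75)
im=cv2.imread("pics/f.png")[:,:,::-1]; crop(im,"g2",190,180,450,340,3)
E
```

```text
(no output)
```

View pics/g1.png

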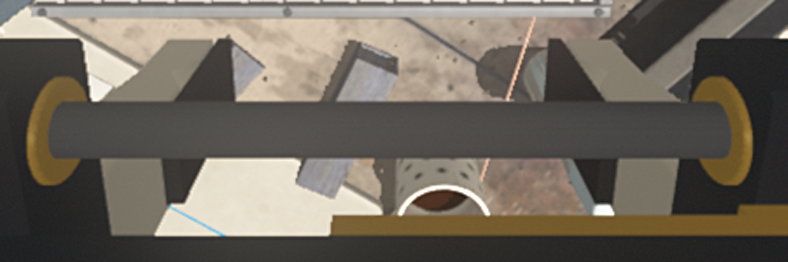

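View pics/g2.png

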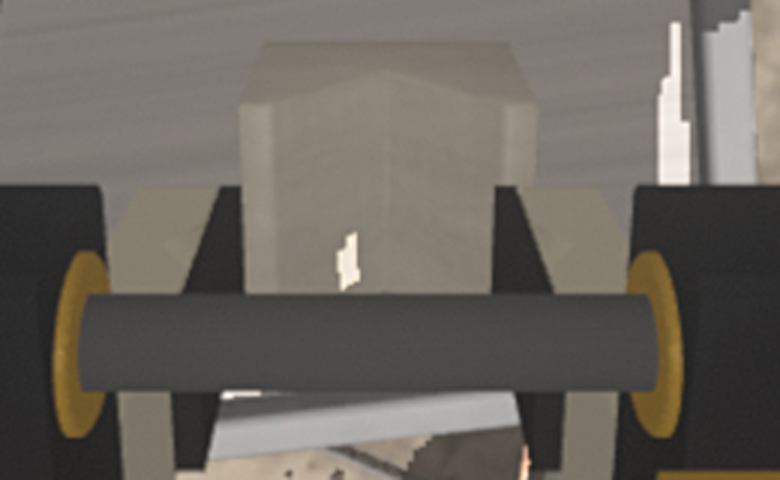

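```bash
python3 - <<'E'
from h import *
s=st(); 
R=Rn.from_euler("xyz",s["ee_rot"]).as_matrix()
c=cam("scene",s)
im=cv2.imread("pics/f_s.png"); im=cv2.resize(im[130:220,250:350],None,fx=8,fy=8-1.4,interpolation=cv2.INTER_CUBIC)
for sy in (-.02,.02):
    for z,col in ((.022,(0,0,255)),(-.017,(0,255,0)),(-.044,(255,0,0))):
        for sx in (-.0095,.0095):
            u=proj(c,s["eef_pos"]+R@[sx,sy,z]); cv2.circle(im,(int((u[0]-250+.5)*8),int((u[1]-130+.5)*6.6)),4,col,-1)
cv2.imwrite("pics/g3.png",im)
E
```

```text
t 3.25 p [0.6261 0.0667 0.1152] rpy [-3.14    0.0004  3.0771] F [-0.8359  1.0711 -0.1974] M [ 0.0217 -0.0036 -0.0266] w 0.0402 q [ 0.4167  0.3568 -0.2172  0.0019 -0.9972 -2.0531]
```

View pics/g3.png

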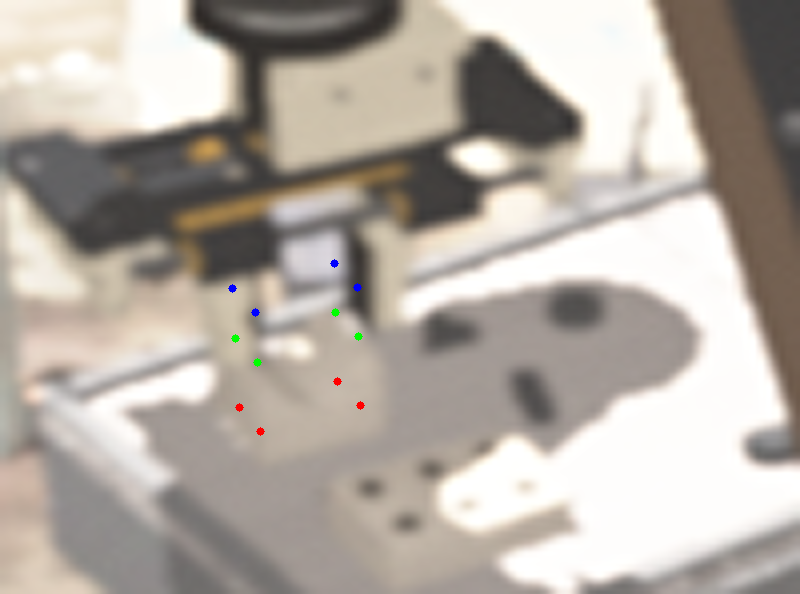

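>>> jog_arm(motion=[[[0,0,0,0,0,0,0.07],[0,0,0,0,0,0,0.07],[0,0,0,0,0,0,0.07],[0,0,0.01,0,0,0,0.07],[0,0,0.02,0,0,0,0.07],[0,0,0.02,0,0,0,0.07]]])

```text
t: 3.85
eef_pos: [0.6247, 0.0663, 0.0928]
ee_rot: [-3.139, -0.003, 3.077]
force: [-0.2, 1.0, -0.3]
width: 0.0698
```

```bash
python3 - <<'E'
from h import *
st();grab("scene","h_s");grab("wrist","h_w")
im=cv2.imread("pics/h_s.png")[:,:,::-1]; crop(im,"h_s2",250,130,350,220,6)
E
```

```text
t 3.85 p [0.6247 0.0663 0.0928] rpy [-3.1388 -0.003   3.0767] F [-0.2227  1.0262 -0.3094] M [ 0.003  -0.0028  0.0177] w 0.0698 q [ 0.4167  0.3782 -0.2419  0.0013 -0.9547 -2.0531]
```

View pics/h_s2.png

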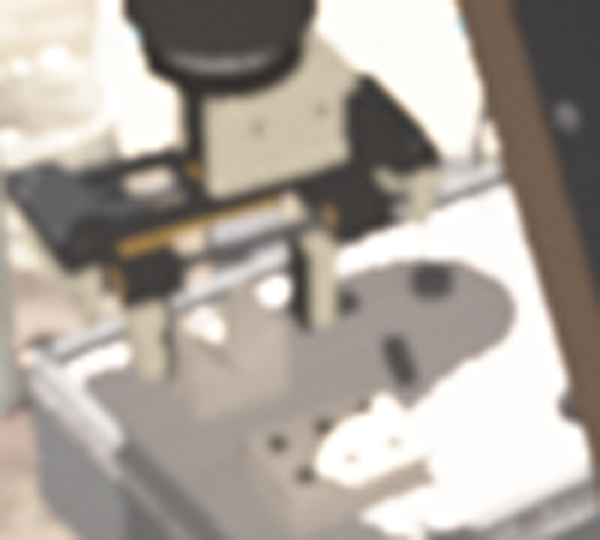

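View pics/h_w.png

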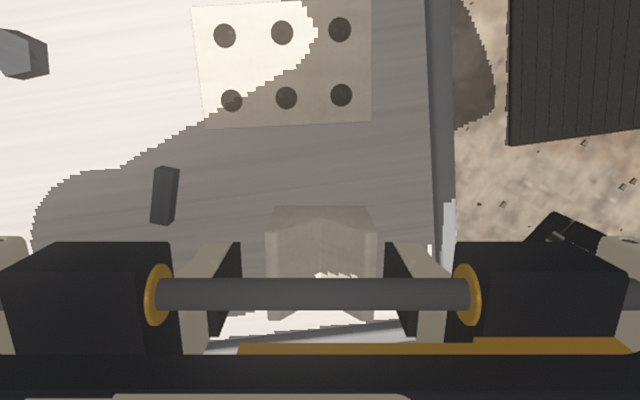

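>>> jog_arm(motion=[[[-0.001,0,0.009,0,0,0,0.07],[-0.001,0,0.018,0,0,0,0.07],[-0.001,0,0.018,0,0,0,0.07],[-0.001,0,0.018,0,0,0,0.045],[-0.001,0,0.018,0,0,0,0.04],[-0.001,0,0.018,0,0,0,0.04],[-0.001,0,0.018,0,0,0,0.04]]], newtons=50)

```text
t: 4.65
eef_pos: [0.6272, 0.067, 0.0769]
ee_rot: [-3.14, 0.0, 3.077]
force: [0.7, 3.0, -0.6]
width: 0.0497
```

```bash
python3 - <<'E'
from h import *
st(); grab("scene","i_s")
im=cv2.imread("pics/i_s.png")[:,:,::-1]; crop(im,"i_s2",250,130,350,220,6)
E
```

```text
t 4.65 p [0.6272 0.067  0.0769] rpy [-3.1402  0.0004  3.0773] F [ 0.7155  2.9764 -0.5906] M [ 1.1257 -0.2818  0.0531] w 0.0497 q [ 0.4162  0.3962 -0.2559  0.0018 -0.9191 -2.0524]
```

View pics/i_s2.png

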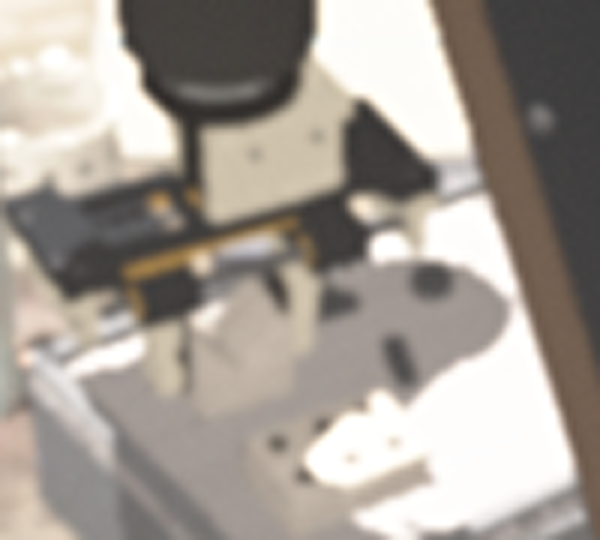

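```bash
python3 - <<'E'
from h import *
c=cam("top",arm.get_state()); print(ray(c,(262,116),.2),ray(c,(228,168),.05),ray(c,(250,150),.08))
go([.535,.255,.13],-1.64)
E
```

```text
[0.7812 0.1373 0.2   ] [0.655  0.2607 0.05  ] [0.707  0.1867 0.08  ]
d [ 0.1041  0.1816 -0.0534] rv [ -0.08  -0.05 -89.72] rows>= 10.4
```

>>> jog_arm(motion=[[[0,0,-0.03,0,0,0,0.04],[0,0,-0.054,0,0,-3,0.04],[0.02,0.035,-0.054,0,0,-11,0.04],[0.04,0.07,-0.054,0,0,-19,0.04],[0.06,0.1,-0.054,0,0,-27,0.04],[0.08,0.13,-0.054,0,0,-35,0.04],[0.1,0.16,-0.054,0,0,-43,0.04],[0.115,0.181,-0.054,0,0,-51,0.04]]])

```text
t: 5.5
eef_pos: [0.5219, 0.2558, 0.1295]
ee_rot: [-3.141, -0.003, -2.31]
force: [0.1, 0.1, -5.9]
width: 0.0496
```

```bash
python3 - <<'E'
from h import *
st(); go([.525,.255,.10],-1.64)
E
```

```text
t 5.5 p [0.5219 0.2558 0.1295] rpy [-3.1412 -0.0034 -2.3096] F [ 0.0606  0.1345 -5.9182] M [ 0.0575 -0.0776 -0.024 ] w 0.0496 q [ 0.7924  0.2718 -0.3058  0.0006 -0.9967 -1.5316]
d [-0.0016 -0.0028  0.0295] rv [  0.04  -0.2  -38.37] rows>= 4.5
```

>>> jog_arm(motion=[[[-0.001,-0.002,0.02,0,0,-8,0.04],[-0.002,-0.003,0.03,0,0,-16,0.04],[-0.002,-0.003,0.045,0,0,-24,0.04],[-0.002,-0.003,0.065,0,0,-32,0.04],[-0.002,-0.003,0.09,0,0,-38.4,0.04],[-0.002,-0.003,0.115,0,0,-38.4,0.04],[-0.002,-0.003,0.125,0,0,-38.4,0.04],[-0.002,-0.003,0.125,0,0,-38.4,0.04]]])

```text
t: 6.3
eef_pos: [0.5237, 0.2534, 0.0025]
ee_rot: [3.136, -0.006, -1.64]
force: [0.8, 0.1, -5.2]
width: 0.0496
```

```bash
python3 - <<'E'
from h import *
st(); go([.525,.255,-.003],-1.64)
grab("scene","j")
im=cv2.imread("pics/j.png")[:,:,::-1]; crop(im,"j2",170,180,320,320,4)
E
```

```text
t 6.3 p [0.5237 0.2534 0.0025] rpy [ 3.1364 -0.0065 -1.6403] F [ 0.7781  0.1115 -5.1583] M [-0.015   0.1633  0.0035] w 0.0496 q [ 0.7868  0.4236 -0.4286  0.0004 -0.727  -0.8567]
d [-0.0017 -0.0012  0.0055] rv [ 0.3  -0.37 -0.02] rows>= 0.1
```

View pics/j2.png

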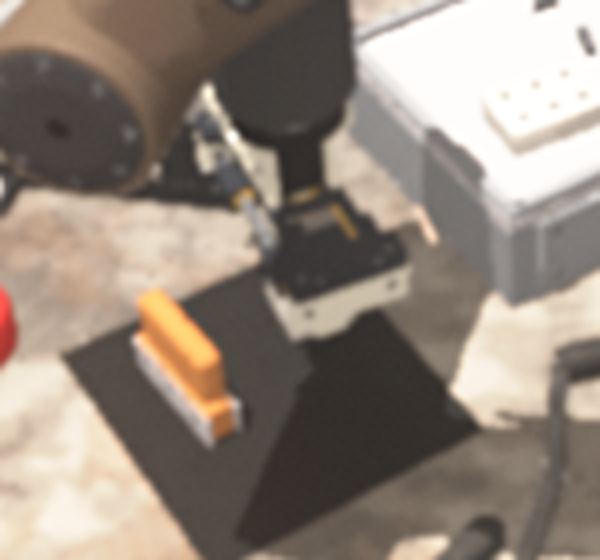

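Fine clearance from the scraper. Lower 5 mm, release, and rise.

>>> jog_arm(motion=[[[0,0,0.003,0,0,0,0.04],[0,0,0.0055,0,0,0,0.04],[0,0,0.0055,0,0,0,0.06],[0,0,0.0055,0,0,0,0.064],[0,0,0.0055,0,0,0,0.064],[0,0,-0.03,0,0,0,0.064],[0,0,-0.08,0,0,0,0.07],[0,0,-0.13,0,0,0,0.0876]]])

```text
t: 7.15
eef_pos: [0.5251, 0.2546, 0.1358]
ee_rot: [3.138, -0.005, -1.64]
force: [1.3, 1.3, -1.0]
width: 0.0732
```

```bash
python3 - <<'E'
from h import *
st(); go([.5342,.0574,.13],-.02-np.pi);  go([.5342,.0574,.13],-.02-np.pi/2)
E
```

```text
t 7.15 p [0.5251 0.2546 0.1358] rpy [ 3.1382 -0.0053 -1.6396] F [ 1.2661  1.3316 -1.0165] M [ 0.2377 -0.1685 -0.0325] w 0.0732 q [ 0.7871  0.271  -0.2908  0.0011 -1.0152 -0.8565]
d [ 0.1961 -0.0227  0.0068] rv [-0.08 -0.39 87.2 ] rows>= 10.2
d [ 0.1961 -0.0227  0.0068] rv [ 0.2 -0.3 -2.8] rows>= 4.0
```

>>> jog_arm(motion=[[[0.049,-0.006,0.002,0,0,-1,0.064],[0.098,-0.012,0.004,0,0,-2.8,0.064],[0.147,-0.018,0.006,0,0,-2.8,0.064],[0.196,-0.0227,0.006,0,0,-2.8,0.064],[0.196,-0.0227,0.007,0,-0.3,-2.8,0.064],[0.196,-0.0227,0.007,0,-0.3,-2.8,0.064]]])

```text
t: 7.75
eef_pos: [0.5345, 0.0563, 0.1304]
ee_rot: [3.139, 0.001, -1.593]
force: [-0.4, 1.0, 0.4]
width: 0.0639
```

```bash
python3 - <<'E'
from h import *
st(); go([.5342,.0574,.075],-.02-np.pi/2); grab("wrist","k")
E
```

```text
t 7.75 p [0.5345 0.0563 0.1304] rpy [ 3.1393  0.0008 -1.5934] F [-0.3592  0.9984  0.357 ] M [ 0.0657  0.0761 -0.0102] w 0.0639 q [ 0.4685  0.2017 -0.3979 -0.0021 -0.9729 -0.4899]
d [-0.001   0.0002  0.0554] rv [ 0.13  0.04 -0.15] rows>= 1.1
```

View pics/k.png

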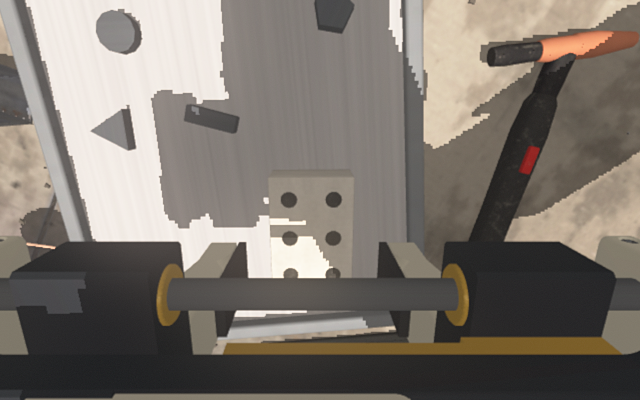

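Block is centred between the jaws (269–354 px vs jaws 247–378). Descend and grip.

>>> jog_arm(motion=[[[-0.001,0,0.03,0,0,0,0.064],[-0.001,0,0.055,0,0,0,0.064],[-0.001,0,0.0555,0,0,0,0.064],[-0.001,0,0.0555,0,0,0,0.045],[-0.001,0,0.0555,0,0,0,0.04],[-0.001,0,0.0555,0,0,0,0.04],[-0.001,0,0.0555,0,0,0,0.04]]], newtons=50)

```text
t: 8.5
eef_pos: [0.5355, 0.0593, 0.0763]
ee_rot: [-3.142, 0.002, -1.591]
force: [-2.6, 4.1, 6.7]
width: 0.0494
```

```bash
python3 - <<'E'
from h import *
st(); go([.435,.253,.12],-1.58)
E
```

```text
t 8.5 p [0.5355 0.0593 0.0763] rpy [-3.1415  0.002  -1.5913] F [-2.6429  4.1198  6.6572] M [1.5252 1.0628 0.1102] w 0.0494 q [ 0.4729  0.2631 -0.4614 -0.0023 -0.8453 -0.4919]
d [-0.1917  0.1044 -0.0434] rv [-0.    0.11 -0.65] rows>= 4.5
```

>>> jog_arm(motion=[[[0,0,-0.03,0,0,0,0.04],[0,0,-0.06,0,0,0,0.04],[-0.04,0.022,-0.06,0,0,0,0.04],[-0.08,0.044,-0.06,0,0,0,0.04],[-0.12,0.066,-0.05,0,0,0,0.04],[-0.16,0.088,-0.04,0,0,0,0.04],[-0.192,0.104,-0.03,0,0,-0.6,0.04],[-0.192,0.104,-0.02,0,0,-0.6,0.04]]])

```text
t: 9.3
eef_pos: [0.4336, 0.2563, 0.0959]
ee_rot: [3.141, 0.003, -1.577]
force: [-0.0, -1.3, -8.3]
width: 0.0494
```

```bash
python3 - <<'E'
from h import *
st(); go([.435,.253,-.001],-1.58); grab("wrist","l")
E
```

```text
t 9.3 p [0.4336 0.2563 0.0959] rpy [ 3.1411  0.0027 -1.5774] F [-0.0288 -1.2785 -8.3133] M [ 0.0258 -0.0264 -0.0437] w 0.0494 q [ 0.9228  0.1847 -0.5136 -0.0026 -0.8706 -0.9277]
d [ 0.0035 -0.0015  0.0969] rv [0.03 0.16 0.15] rows>= 1.9
```

View pics/l.png

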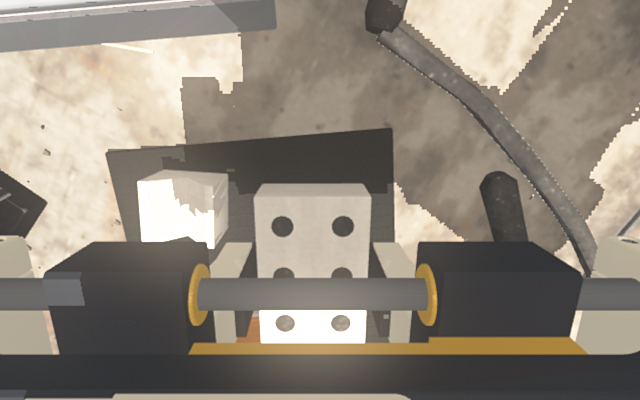

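>>> jog_arm(motion=[[[0.0035,-0.001,0.04,0,0,0,0.04],[0.0035,-0.001,0.075,0,0,0,0.04],[0.0035,-0.001,0.096,0,0,0,0.04],[0.0035,-0.001,0.099,0,0,0,0.04],[0.0035,-0.001,0.0995,0,0,0,0.04],[0.0035,-0.001,0.0995,0,0,0,0.058],[0.0035,-0.001,0.0995,0,0,0,0.062],[0.0035,-0.001,0.0995,0,0,0,0.062]]])

```text
t: 10.15
eef_pos: [0.4345, 0.2507, -0.0048]
ee_rot: [3.14, 0.001, -1.579]
force: [0.6, 0.8, 0.4]
width: 0.0611
```

>>> jog_arm(motion=[[[0,0,-0.04,0,0,0,0.062],[0,0,-0.09,0,0,0,0.062],[0,0,-0.14,0,0,0,0.062],[0,0,-0.17,0,0,0,0.06]]])

```text
t: 10.55
eef_pos: [0.4362, 0.2514, 0.17]
ee_rot: [-3.139, 0.005, -1.578]
force: [-0.4, 0.3, -0.4]
width: 0.0607
```

```bash
python3 - <<'E'
from h import *
st(); grab("wrist","m"); grab("top","m_t")
im=cv2.imread("pics/m_t.png")[:,:,::-1]; crop(im,"m_t2",170,130,420,280,3)
go([.5946,-.2045,.16],.068-np.pi);go([.5946,-.2045,.16],.068)
E
```

```text
t 10.55 p [0.4362 0.2514 0.17  ] rpy [-3.139   0.0053 -1.5782] F [-0.377   0.3374 -0.4069] M [0.0978 0.0067 0.03  ] w 0.0607 q [ 0.9128  0.1026 -0.4194 -0.0013 -1.043  -0.9196]
d [ 0.456  -0.1606  0.0081] rv [ 0.11  0.63 85.69] rows>= 10.0
d [ 0.456  -0.1606  0.0081] rv [ -0.64   0.11 -94.31] rows>= 11.0
```

View pics/m.png

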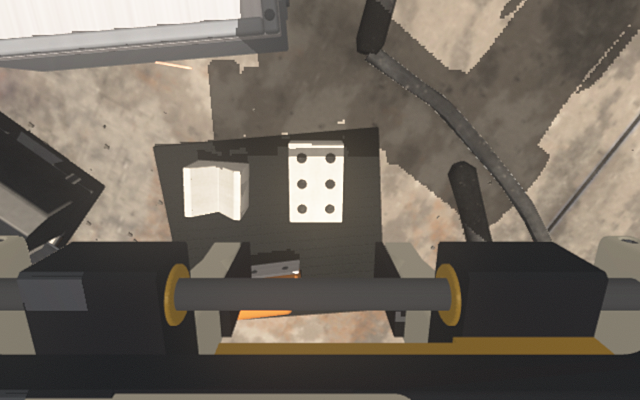

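View pics/m_t2.png

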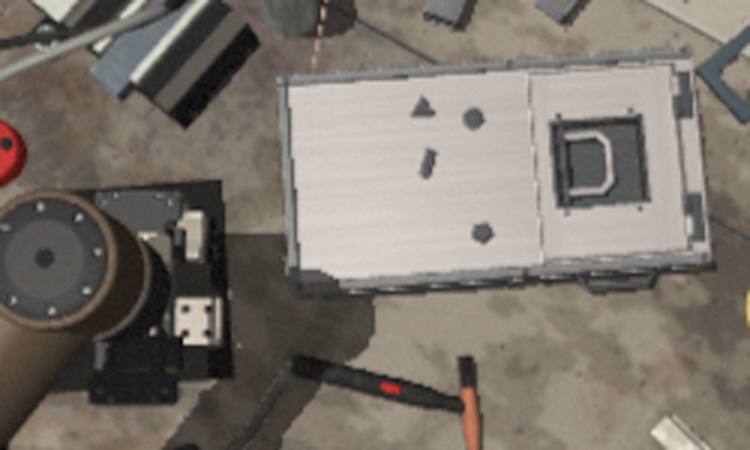

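>>> jog_arm(motion=[[[0.045,-0.016,0,0,0,8,0.05],[0.09,-0.032,0,0,0,16,0.03],[0.135,-0.048,0,0,0,24,0.018],[0.18,-0.064,0,0,0,32,0.018],[0.225,-0.08,0,0,0,40,0.018],[0.27,-0.096,0,0,0,48,0.018],[0.315,-0.112,0,0,0,56,0.018],[0.36,-0.128,0,0,0,64,0.018]]])

```text
t: 11.45
eef_pos: [0.5631, -0.1103, 0.1689]
ee_rot: [3.137, 0.009, -2.701]
force: [0.5, 1.2, 0.1]
width: 0.0182
```

```bash
python3 - <<'E'
from h import *
st(); go([.5946,-.2045,.16],.068-np.pi)
E
```

```text
t 11.45 p [ 0.5631 -0.1103  0.1689] rpy [ 3.1366  0.0094 -2.7007] F [0.5315 1.2027 0.1432] M [ 0.1017 -0.1591  0.0222] w 0.0182 q [ 0.1418  0.2203 -0.2735 -0.0086 -1.0696 -1.2675]
d [ 0.0118 -0.0986  0.0083] rv [ 0.39  0.48 21.37] rows>= 2.5
```

>>> jog_arm(motion=[[[0.005,-0.04,0.004,0.2,0.2,8,0.018],[0.01,-0.08,0.008,0.4,0.5,16,0.018],[0.0118,-0.0986,0.0083,0.4,0.5,21.4,0.018],[0.0118,-0.0986,0.0083,0.4,0.5,21.4,0.018],[0.0118,-0.0986,0.0083,0.4,0.5,21.4,0.018]]])

```text
t: 11.95
eef_pos: [0.5942, -0.2048, 0.1595]
ee_rot: [-3.141, -0.001, -3.074]
force: [0.3, 0.2, 0.3]
width: 0.0179
```

```bash
python3 - <<'E'
from h import *
st(); go([.5946,-.2045,.1],.068-np.pi)
im,c=grab("wrist","n")
crop(im,"n2",200,140,440,300,3.2)
E
```

```text
t 11.95 p [ 0.5942 -0.2048  0.1595] rpy [-3.1415 -0.001  -3.0738] F [0.3075 0.2161 0.3127] M [0.0482 0.0474 0.0439] w 0.0179 q [-0.0217  0.318  -0.1641  0.0002 -1.0897 -1.4814]
d [-0.0005  0.0003  0.0595] rv [-0.01 -0.06 -0.01] rows>= 1.2
```

View pics/n.png

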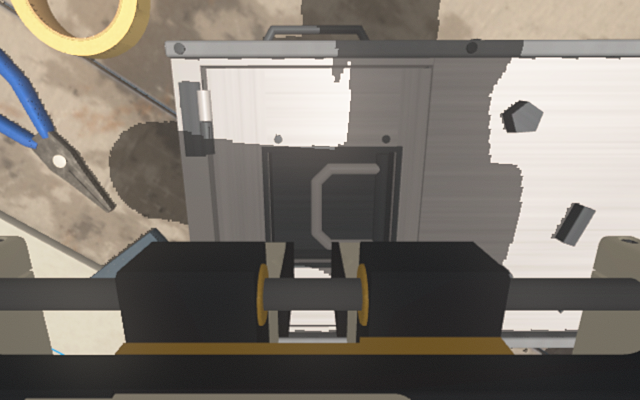

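View pics/n2.png

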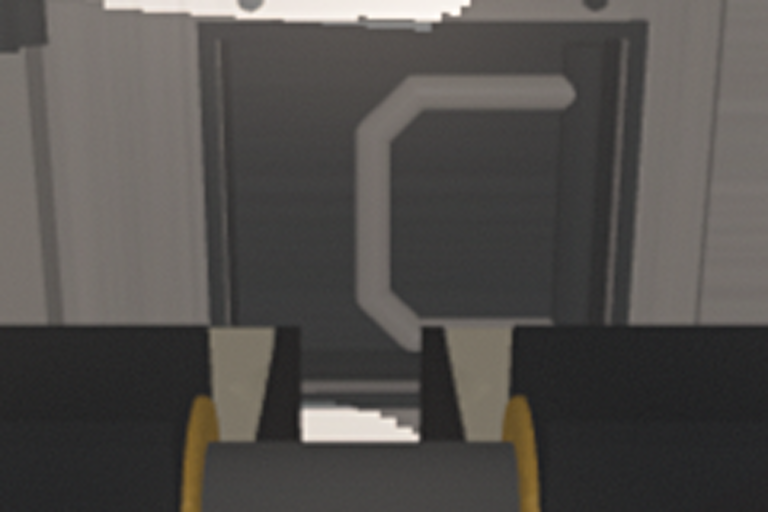

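```bash
python3 - <<'E'
from h import *
c=cam("wrist",arm.get_state())
print(ray(c,(316.4,207),.08),ray(c,(316.4,182),.08),ray(c,(316.4,232),.08))
b=ray(c,(316.4,207),.08); go([b[0],b[1],.049],.068-np.pi)
E
```

```text
[ 0.5956 -0.2008  0.08  ] [ 0.5762 -0.2022  0.08  ] [ 0.6158 -0.1994  0.08  ]
d [-0.0016  0.0033  0.1108] rv [-0.01 -0.03  0.05] rows>= 2.2
```

>>> jog_arm(motion=[[[-0.001,0.0018,0.04,0,0,0,0.018],[-0.001,0.0018,0.08,0,0,0,0.018],[-0.001,0.0018,0.09,0,0,0,0.018],[-0.001,0.0018,0.095,0,0,0,0.018]]])

```text
t: 12.4
eef_pos: [0.5946, -0.2016, 0.0645]
ee_rot: [-3.141, -0.002, -3.071]
force: [0.2, -0.1, 1.5]
width: 0.018
```

>>> jog_arm(motion=[[[0,0,0.006,0,0,0,0.018],[0,0,0.014,0,0,0,0.018],[0,0,0.014,0,0,0,0.018]]])

```text
t: 12.7
eef_pos: [0.5946, -0.2014, 0.0505]
ee_rot: [-3.141, -0.002, -3.07]
force: [0.4, 0.6, 0.5]
width: 0.0179
```

```bash
python3 - <<'E'
from h import *
st()
im,c=grab("wrist","o")
crop(im,"o2",200,140,440,300,3.2)
E
```

```text
t 12.7 p [ 0.5946 -0.2014  0.0505] rpy [-3.1414 -0.002  -3.0705] F [0.4191 0.5633 0.4537] M [-0.0391  0.0471 -0.033 ] w 0.0179 q [-0.0159  0.4217 -0.2861  0.0004 -0.865  -1.484 ]
```

View pics/o2.png

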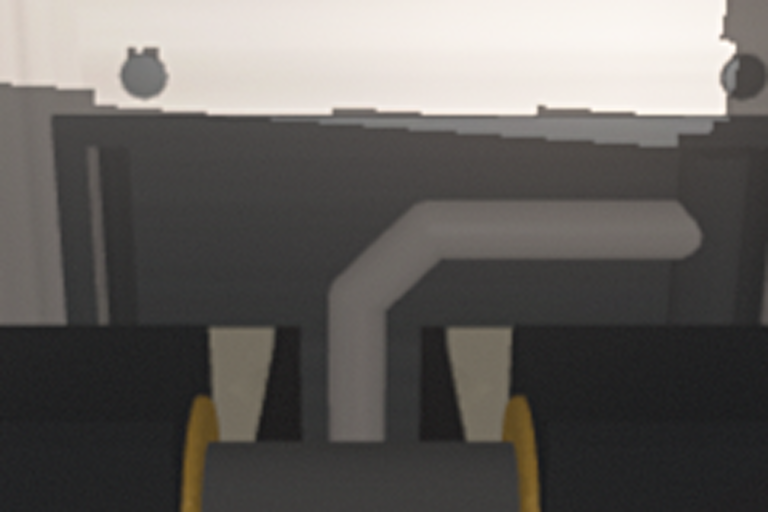

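>>> jog_arm(motion=[[[0,0,0,0,0,0,0.01],[0,0,0,0,0,0,0.003],[0,0,0,0,0,0,0.003],[0,0,0,0,0,0,0.003]]], newtons=40)

```text
t: 13.15
eef_pos: [0.5953, -0.2019, 0.0515]
ee_rot: [-3.141, -0.001, -3.07]
force: [-0.5, -1.7, 3.2]
width: 0.0065
```

>>> jog_arm(motion=[[[0,0.0016,-0.0124,0,0,0,0.003],[0,0.0064,-0.024,0,0,0,0.003],[0,0.014,-0.034,0,0,0,0.003],[0,0.024,-0.0416,0,0,0,0.003],[0,0.0356,-0.0464,0,0,0,0.003],[0,0.048,-0.048,0,0,0,0.003],[0,0.048,-0.048,0,0,0,0.003]]], newtons=15)

```text
t: 13.85
eef_pos: [0.5924, -0.1529, 0.1013]
ee_rot: [-3.14, 0.001, -3.069]
force: [-3.1, 0.2, 11.9]
width: 0.0071
```

```bash
python3 - <<'E'
from h import *
st()
im,c=grab("wrist","p")
im,c=grab("scene","p_s"); crop(im,"p_s2",300,110,420,220,5)
E
```

```text
t 13.85 p [ 0.5924 -0.1529  0.1013] rpy [-3.1405  0.0012 -3.069 ] F [-3.1347  0.1719 11.9174] M [ 0.0436  0.9952 -0.0042] w 0.0071 q [ 0.067   0.3428 -0.2748  0.0014 -0.952  -1.566 ]
```

View pics/p.png

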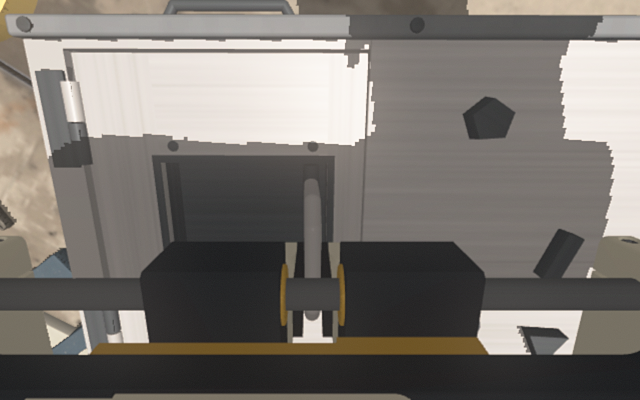

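View pics/p_s2.png

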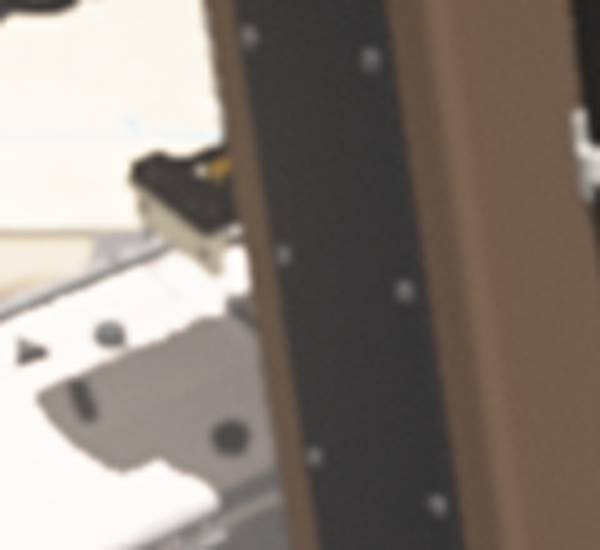

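>>> jog_arm(motion=[[[0,0,0,0,0,0,0.003],[0,-0.0001,-0.0125,0,0,0,0.003],[0,-0.0015,-0.025,0,0,0,0.003],[0,-0.004,-0.037,0,0,0,0.003],[0,-0.008,-0.049,0,0,0,0.003],[0,-0.013,-0.0605,0,0,0,0.003],[0,-0.019,-0.0715,0,0,0,0.003],[0,-0.026,-0.0817,0,0,0,0.003]]], newtons=50)

```text
t: 14.75
eef_pos: [0.594, -0.1798, 0.1837]
ee_rot: [-3.141, 0.001, -3.069]
force: [3.7, -1.9, -13.0]
width: 0.0061
```

```bash
python3 - <<'E'
from h import *
st()
im,c=grab("wrist","q")
E
```

```text
t 14.75 p [ 0.594  -0.1798  0.1837] rpy [-3.1407  0.0006 -3.0692] F [  3.7384  -1.9264 -12.9636] M [-0.5808 -1.7232 -0.0218] w 0.0061 q [ 0.0209  0.2862 -0.1516  0.001  -1.1322 -1.5197]
```

View pics/q.png

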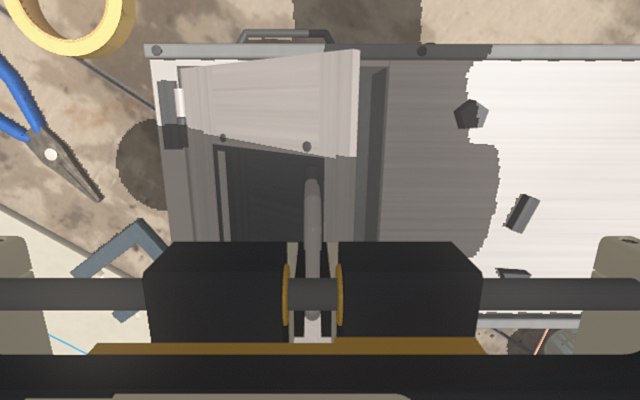

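>>> jog_arm(motion=[[[0,-0.008,-0.0095,0,0,0,0.003],[0,-0.017,-0.018,0,0,0,0.003],[0,-0.027,-0.026,0,0,0,0.003],[0,-0.0376,-0.0324,0,0,0,0.003],[0,-0.0488,-0.038,0,0,0,0.003],[0,-0.055,-0.0403,0,0,0,0.003],[0,-0.0606,-0.0424,0,0,0,0.003],[0,-0.0606,-0.0424,0,0,0,0.003]]])

```text
t: 15.6
eef_pos: [0.5982, -0.2414, 0.2261]
ee_rot: [3.141, -0.0, -3.07]
force: [6.6, 0.4, -16.5]
width: 0.0066
```

```bash
python3 - <<'E'
from h import *
st()
im,c=grab("wrist","r")
im,c=grab("top","r_t"); crop(im,"r_t2",255,120,415,240,5)
E
```

```text
t 15.6 p [ 0.5982 -0.2414  0.2261] rpy [ 3.1415 -0.0003 -3.0704] F [  6.5892   0.4086 -16.4953] M [-0.0495 -2.2259 -0.0618] w 0.0066 q [-0.0816  0.3002 -0.0329 -0.0001 -1.238  -1.4179]
```

View pics/r.png

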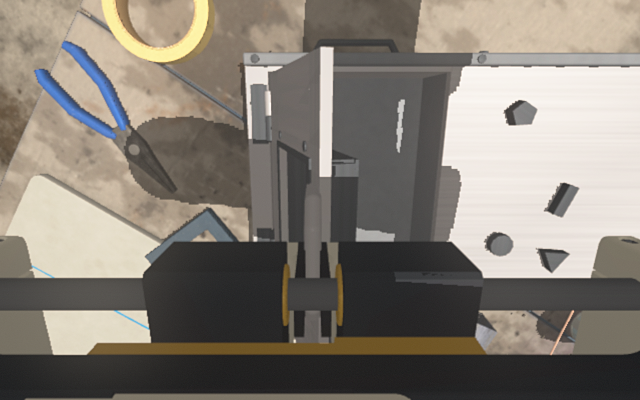

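View pics/r_t2.png

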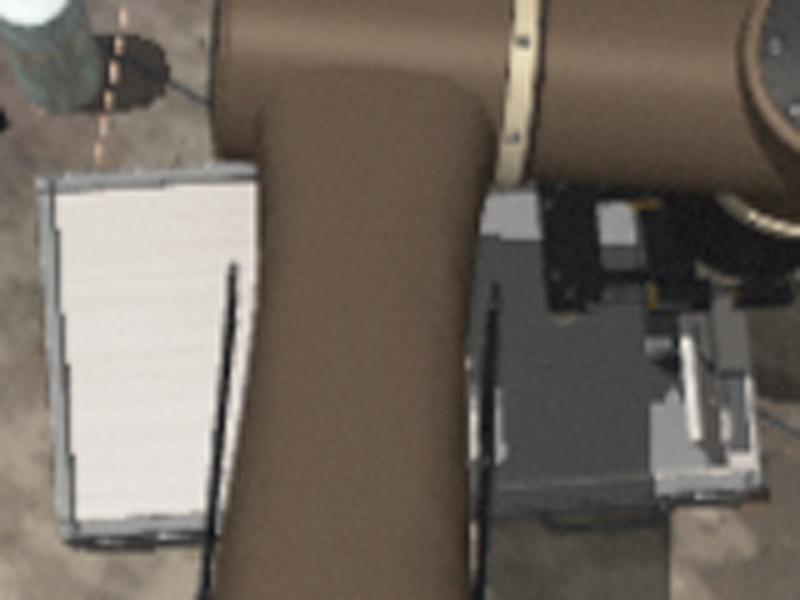

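>>> jog_arm(motion=[[[0,-0.005,-0.0015,0,0,0,0.003],[0,-0.01,-0.003,0,0,0,0.003],[0,-0.015,-0.004,0,0,0,0.003],[0,-0.018,-0.004,0,0,0,0.003],[0,-0.018,-0.004,0,0,0,0.003]]])

```text
t: 16.2
eef_pos: [0.5994, -0.2584, 0.2293]
ee_rot: [3.139, -0.001, -3.07]
force: [5.4, 2.8, -10.4]
width: 0.0065
```

```bash
python3 - <<'E'
from h import *
st()
im,c=grab("wrist","s")
E
```

```text
t 16.2 p [ 0.5994 -0.2584  0.2293] rpy [ 3.1394 -0.0008 -3.0705] F [  5.3584   2.8127 -10.358 ] M [ 1.3795 -1.6954 -0.0373] w 0.0065 q [-0.11    0.3121 -0.0079 -0.0022 -1.252  -1.389 ]
```

View pics/s.png

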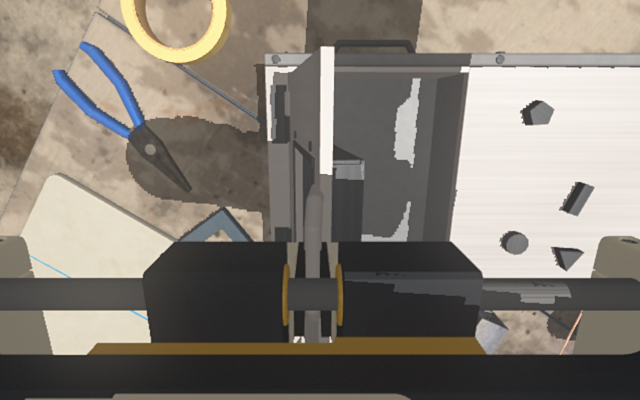

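>>> jog_arm(motion=[[[0,0,0,0,0,0,0.02],[0,0,0,0,0,0,0.02],[0,0,0,0,0,0,0.02],[0,0,-0.03,0,0,0,0.02],[0,0,-0.08,0,0,0,0.02],[0,0.03,-0.11,0,0,0,0.02],[0,0.08,-0.11,0,0,0,0.02],[0,0.12,-0.11,0,0,0,0.04]]])

```text
t: 17.05
eef_pos: [0.5909, -0.138, 0.3419]
ee_rot: [3.14, 0.003, -3.072]
force: [0.4, 0.8, 0.1]
width: 0.0242
```

```bash
python3 - <<'E'
from h import *
st()
im,c=grab("wrist","t")
go([.4952,.352,.16],.12-np.pi)
E
```

```text
t 17.05 p [ 0.5909 -0.138   0.3419] rpy [ 3.1398  0.0026 -3.0717] F [0.4249 0.8354 0.1411] M [ 0.0169 -0.0943  0.0136] w 0.0242 q [ 0.091   0.1909  0.0797 -0.0017 -1.457  -1.5917]
d [0.0603 0.4904 0.1831] rv [ 0.2   0.15 -2.72] rows>= 10.5
```

View pics/t.png

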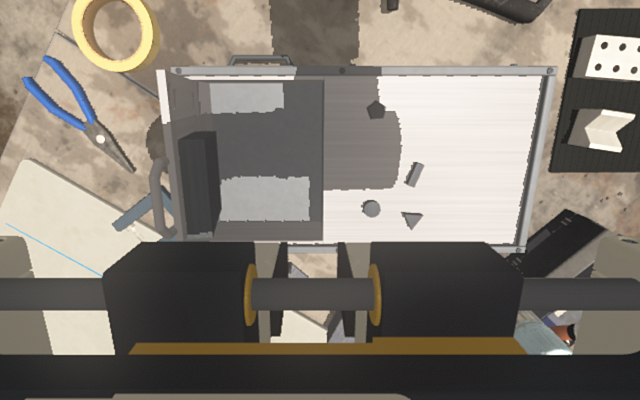

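```bash
cat >> h.py <<'E'
YAW=.068; O=np.array([.5873,-.0967])
def loc(p):
    d=np.array(p[:2])-O; return np.array([np.cos(YAW)*d[0]+np.sin(YAW)*d[1],-np.sin(YAW)*d[0]+np.cos(YAW)*d[1]])
def wor(x,y):
    return O+np.array([np.cos(YAW)*x-np.sin(YAW)*y,np.sin(YAW)*x+np.cos(YAW)*y])
E
python3 - <<'E'
from h import *
c=cam("wrist",arm.get_state())
im=cv2.imread("pics/t.png")[:,:,::-1]; crop(im,"t2",140,55,240,245,4)
for u in ((157,70),(166,70),(163,110),(170,110)):
    for t in (1.3,1.4,1.45): print(u,t,loc(ray(c,u,.085+.154*np.sin(t))), -.185+.154*np.cos(t))
for n,u in dict(c5=(376,108),c4=(415,174),c0=(371,208),c1=(412,218)).items(): print(n,loc(ray(c,u,.093)),ray(c,u,.093))
E
```

```text
(157, 70) 1.3 [-0.0972 -0.1543] -0.14380518039181356
(157, 70) 1.4 [-0.097  -0.1529] -0.15882505999336288
(157, 70) 1.45 [-0.0969 -0.1525] -0.16644257351742553
(166, 70) 1.3 [-0.0973 -0.1475] -0.14380518039181356
(166, 70) 1.4 [-0.097  -0.1462] -0.15882505999336288
(166, 70) 1.45 [-0.0969 -0.1458] -0.16644257351742553
(163, 110) 1.3 [-0.0679 -0.1531] -0.14380518039181356
(163, 110) 1.4 [-0.068  -0.1518] -0.15882505999336288
(163, 110) 1.45 [-0.068  -0.1513] -0.16644257351742553
(170, 110) 1.3 [-0.0679 -0.1477] -0.14380518039181356
(170, 110) 1.4 [-0.068  -0.1464] -0.15882505999336288
(170, 110) 1.45 [-0.068  -0.1459] -0.16644257351742553
c5 [-0.0679  0.0383] [ 0.5169 -0.0631  0.093 ]
c4 [0.0103 0.0905] [ 0.5914 -0.0057  0.093 ]
c0 [0.0541 0.0385] [ 0.6387 -0.0546  0.093 ]
c1 [0.0673 0.0915] [ 0.6483 -0.0008  0.093 ]
```

View pics/t2.png

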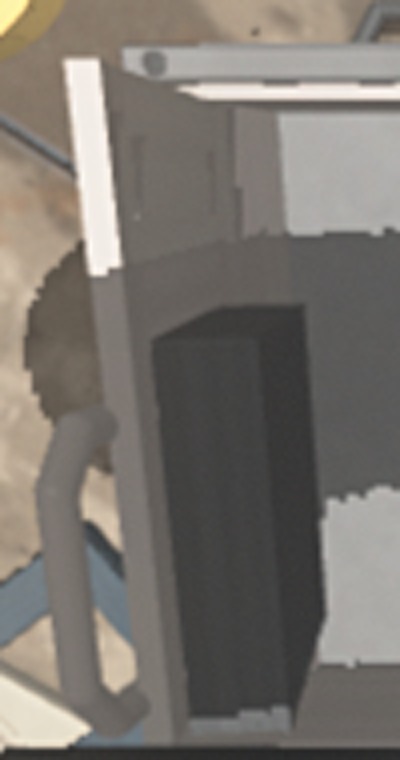

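>>> jog_arm(motion=[[[0.006,0.049,0,0,0,0,0.05],[0.012,0.098,0,0,0,0,0.05],[0.018,0.147,0,0,0,0,0.05],[0.024,0.196,0,0,0,0,0.05],[0.03,0.245,0,0,0,0,0.05],[0.036,0.294,0.01,0,0,0,0.05],[0.042,0.343,0.03,0,0,0,0.05],[0.048,0.385,0.055,0,0,0,0.05]]])

```text
t: 17.9
eef_pos: [0.5157, 0.245, 0.292]
ee_rot: [3.136, 0.006, -3.068]
force: [1.2, 0.3, -0.8]
width: 0.0502
```

```bash
python3 - <<'E'
from h import *
st()
go([.4952,.352,.14],.12-np.pi)
E
```

```text
t 17.9 p [0.5157 0.245  0.292 ] rpy [ 3.1363  0.0061 -3.0685] F [ 1.1567  0.3105 -0.7948] M [ 0.0185 -0.1293 -0.0007] w 0.0502 q [ 0.7861  0.1392 -0.0933  0.     -1.3303 -2.2837]
d [0.0136 0.1074 0.1524] rv [ 0.29  0.36 -2.69] rows>= 3.7
```

>>> jog_arm(motion=[[[0.004,0.035,0.03,0,0,-1,0.05],[0.008,0.07,0.07,0,0,-2,0.05],[0.0136,0.1074,0.11,0.3,0.4,-2.7,0.05],[0.0136,0.1074,0.15,0.3,0.4,-2.7,0.05],[0.0136,0.1074,0.152,0.3,0.4,-2.7,0.05],[0.0136,0.1074,0.152,0.3,0.4,-2.7,0.05]]])

```text
t: 18.5
eef_pos: [0.4955, 0.3514, 0.141]
ee_rot: [-3.14, -0.001, -3.021]
force: [0.3, 0.0, 1.3]
width: 0.0495
```

```bash
python3 - <<'E'
from h import *
st()
im,c=grab("wrist","u")
crop(im,"u2",200,90,440,270,3.2)
E
```

```text
t 18.5 p [0.4955 0.3514 0.141 ] rpy [-3.1397 -0.0011 -3.0207] F [0.2504 0.0215 1.2629] M [-0.0328 -0.0268  0.0615] w 0.0495 q [ 0.9385  0.3011 -0.2344  0.0005 -1.0375 -2.3886]
```

View pics/u2.png

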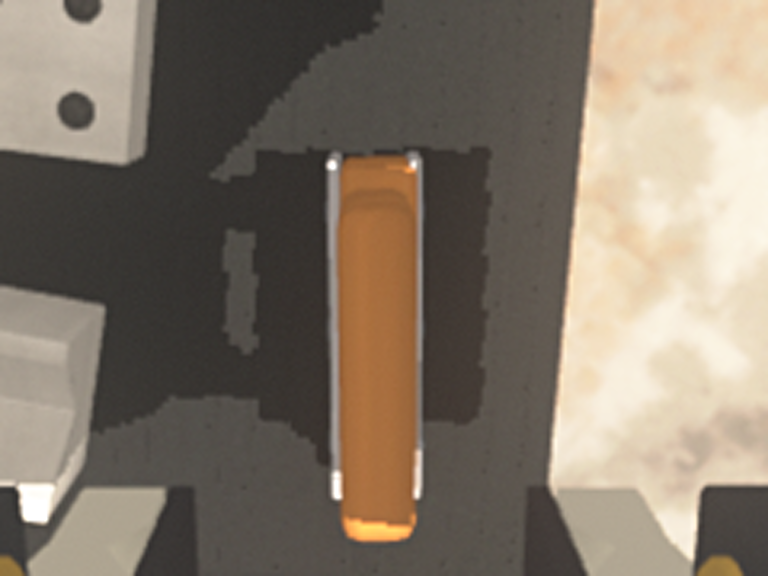

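```bash
python3 - <<'E'
from h import *
s=arm.get_state(); c=cam("wrist",s)
a=ray(c,(200+376/3.2,90+200/3.2),.075); b=ray(c,(200+378/3.2,90+522/3.2),.075)
print(a,b,np.linalg.norm(a-b),np.arctan2((b-a)[1],(b-a)[0]),(a+b)/2)
m=(a+b)/2
go([m[0],m[1],.024],-3.0216)
E
```

```text
[0.4549 0.3509 0.075 ] [0.5299 0.3607 0.075 ] 0.07563650198199623 0.12934289893006795 [0.4924 0.3558 0.075 ]
d [0.0037 0.0042 0.1187] rv [0.02 0.07 0.03] rows>= 2.4
```

>>> jog_arm(motion=[[[0.003,0.004,0.04,0,0,0,0.05],[0.003,0.004,0.08,0,0,0,0.05],[0.003,0.004,0.11,0,0,0,0.05],[0.003,0.004,0.117,0,0,0,0.05],[0.003,0.004,0.117,0,0,0,0.04],[0.003,0.004,0.117,0,0,0,0.03],[0.003,0.004,0.117,0,0,0,0.022],[0.003,0.004,0.117,0,0,0,0.014]]], newtons=50)

```text
t: 19.35
eef_pos: [0.4938, 0.3564, 0.0275]
ee_rot: [3.139, 0.003, -3.021]
force: [-0.6, 0.3, 0.5]
width: 0.0234
```

>>> jog_arm(motion=[[[0,0,0,0,0,0,0.01],[0,0,0,0,0,0,0.01],[0,0,0,0,0,0,0.01]]])

```text
t: 19.65
eef_pos: [0.4937, 0.3565, 0.0277]
ee_rot: [3.139, 0.003, -3.021]
force: [-1.8, -0.2, 0.8]
width: 0.0177
```

```bash
python3 - <<'E'
from h import *
st()
im,c=grab("wrist","v")
im,c=grab("scene","v_s"); crop(im,"v_s2",160,160,300,320,4)
E
```

```text
t 19.65 p [0.4937 0.3565 0.0277] rpy [ 3.1393  0.0032 -3.021 ] F [-1.825  -0.2066  0.7971] M [-0.1487  0.5506  0.0251] w 0.0177 q [ 0.9463  0.42   -0.3562  0.0011 -0.7908 -2.3974]
```

View pics/v.png

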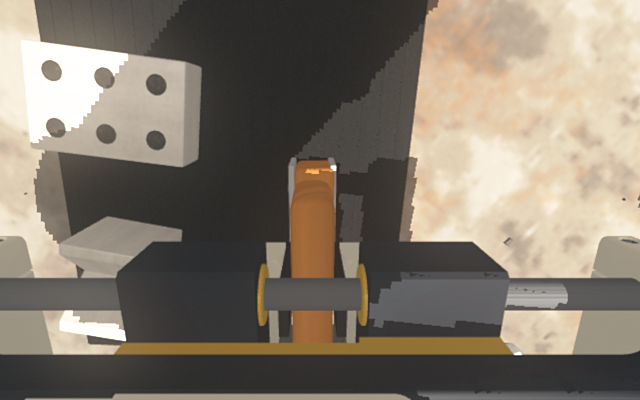

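View pics/v_s2.png

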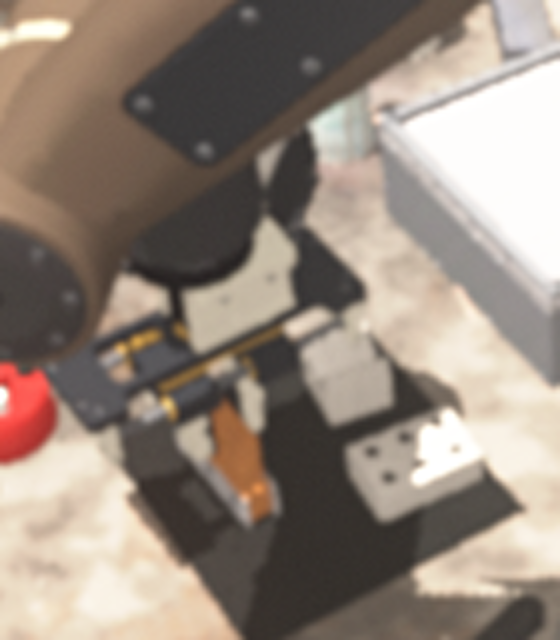

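```bash
python3 - <<'E'
from h import *
p=wor(-.006,.125); print(p); go([*p,.15],-3.0736)
E
```

```text
[0.5728 0.0276]
d [-0.0394 -0.3357 -0.123 ] rv [0.13 0.18 3.02] rows>= 7.2
```

>>> jog_arm(motion=[[[0,0,-0.04,0,0,0,0.01],[0,0,-0.08,0,0,0,0.01],[-0.006,-0.04,-0.115,0,0,1,0.01],[-0.012,-0.09,-0.125,0,0,2,0.01],[-0.018,-0.14,-0.125,0,0,3,0.01],[-0.024,-0.19,-0.125,0,0,3,0.01],[-0.03,-0.24,-0.125,0,0,3,0.01],[-0.036,-0.285,-0.125,0,0,3,0.01]]])

```text
t: 20.55
eef_pos: [0.5628, 0.0763, 0.1518]
ee_rot: [3.139, 0.002, -3.073]
force: [1.3, 1.3, -3.6]
width: 0.0176
```

```bash
python3 - <<'E'
from h import *
st()
p=wor(-.006,.125); print(p); go([*p,.15],-3.0736)
im,c=grab("scene","w_s"); crop(im,"w_s2",200,100,400,260,4)
E
```

```text
t 20.55 p [0.5628 0.0763 0.1518] rpy [ 3.1392  0.0025 -3.073 ] F [ 1.2567  1.3387 -3.6434] M [ 0.0637 -0.2411 -0.0043] w 0.0176 q [ 0.4784  0.2268 -0.3101 -0.0014 -1.0307 -1.9798]
[0.5728 0.0276]
d [-0.0066 -0.0493  0.0017] rv [0.14 0.14 0.03] rows>= 1.0
```

View pics/w_s2.png

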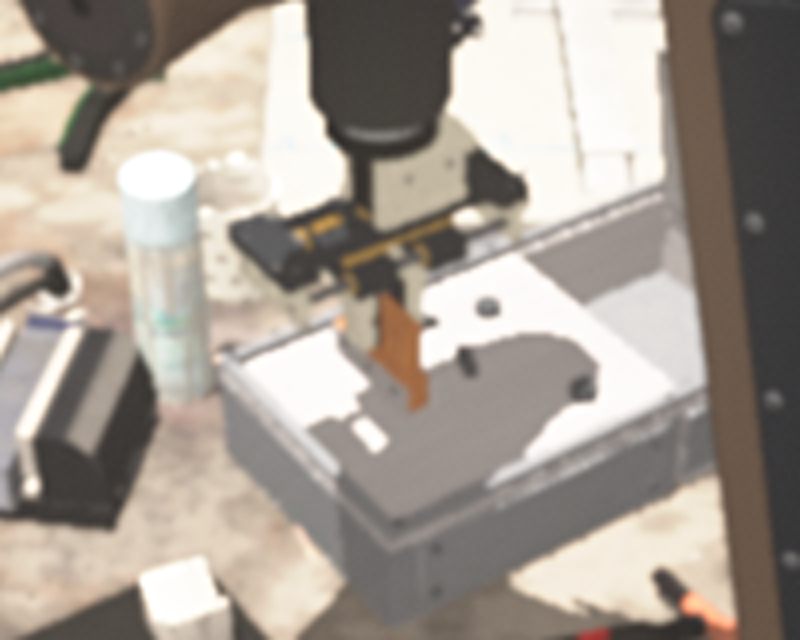

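>>> jog_arm(motion=[[[-0.0066,-0.044,0.005,0,0,0,0.01],[-0.0066,-0.044,0.015,0,0,0,0.01],[-0.0066,-0.044,0.03,0,0,0,0.01],[-0.0066,-0.044,0.04,0,0,0,0.01],[-0.0066,-0.044,0.0425,0,0,0,0.01],[-0.0066,-0.044,0.0425,0,0,0,0.01]]])

```text
t: 21.2
eef_pos: [0.5728, 0.0271, 0.1089]
ee_rot: [-3.141, 0.0, -3.075]
force: [-0.0, 0.4, -2.4]
width: 0.0175
```

```bash
python3 - <<'E'
from h import *
s=st(); print(loc(s["eef_pos"]))
im,c=grab("wrist","x")
for n,k in dict(c5=(0,0)).items(): pass
E
```

```text
t 21.2 p [0.5728 0.0271 0.1089] rpy [-3.1413  0.0005 -3.0751] F [-0.0361  0.4233 -2.3668] M [ 0.0369 -0.0629 -0.0184] w 0.0175 q [ 0.3885  0.2782 -0.3505  0.0005 -0.9418 -1.8931]
[-0.006   0.1244]
```

View pics/x.png

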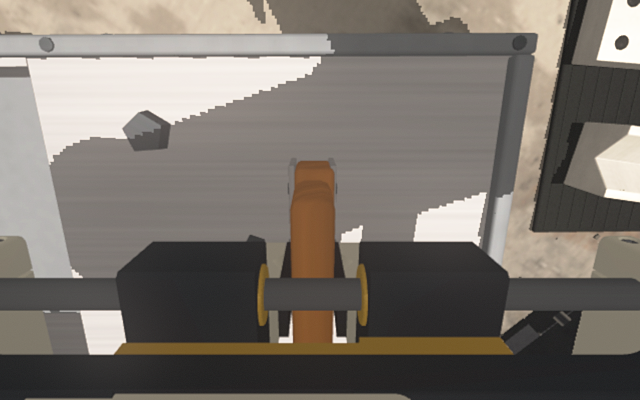

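>>> jog_arm(motion=[[[0,-0.01,0.0005,0,0,0,0.01],[0,-0.025,0.0005,0,0,0,0.01],[0,-0.04,0.0005,0,0,0,0.01],[0,-0.055,0.0005,0,0,0,0.01],[0,-0.07,0.0005,0,0,0,0.01],[0,-0.085,0.0005,0,0,0,0.01],[0,-0.1,0.0005,0,0,0,0.01],[0,-0.115,0.0005,0,0,0,0.01]]])

```text
t: 22.05
eef_pos: [0.5809, -0.0889, 0.1088]
ee_rot: [3.142, 0.002, -3.075]
force: [0.9, 0.0, -3.6]
width: 0.0178
```

```bash
python3 - <<'E'
from h import *
s=st(); print(loc(s["eef_pos"]))
im,c=grab("wrist","y")
E
```

```text
t 22.05 p [ 0.5809 -0.0889  0.1088] rpy [ 3.1415  0.0015 -3.0753] F [ 0.8804  0.0479 -3.608 ] M [ 0.0885 -0.1134  0.0235] w 0.0178 q [ 0.1806  0.2992 -0.3199  0.0002 -0.9502 -1.6852]
[-0.0058  0.0082]
```

View pics/y.png

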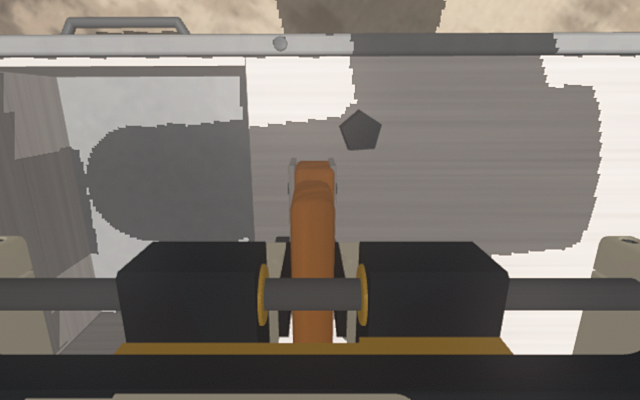

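>>> jog_arm(motion=[[[0,-0.012,0,0,0,0,0.01],[0,-0.024,0,0,0,0,0.01],[0,-0.031,0,0,0,0,0.01],[0,-0.031,0,0,0,0,0.01],[0,-0.02,-0.02,0,0,0,0.01],[0,0.0,-0.04,0,0,0,0.01],[0,0.03,-0.04,0,0,0,0.01],[0,0.07,-0.04,0,0,0,0.01]]])

```text
t: 22.9
eef_pos: [0.5765, -0.0201, 0.1495]
ee_rot: [-3.141, 0.003, -3.077]
force: [1.6, -0.1, -4.7]
width: 0.0179
```

```bash
python3 - <<'E'
from h import *
s=st(); print(loc(s["eef_pos"]))
im,c=grab("wrist","z"); im,c=grab("scene","z_s"); crop(im,"z_s2",240,100,420,250,4)
p=wor(.056,.14); go([*p,.15],-3.0736)
E
```

```text
t 22.9 p [ 0.5765 -0.0201  0.1495] rpy [-3.1414  0.0026 -3.0772] F [ 1.6022 -0.1267 -4.7167] M [ 0.1205 -0.0742 -0.0402] w 0.0179 q [ 0.3048  0.2429 -0.2951  0.001  -1.0304 -1.8117]
[-0.0056  0.0772]
d [-0.0616  0.0595 -0.0007] rv [0.03 0.13 0.06] rows>= 1.7
```

View pics/z.png

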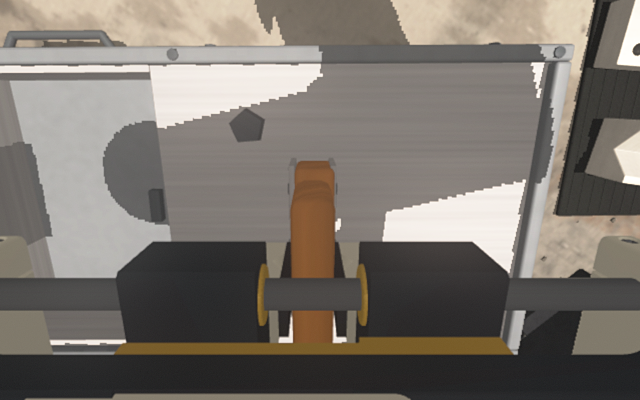

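View pics/z_s2.png

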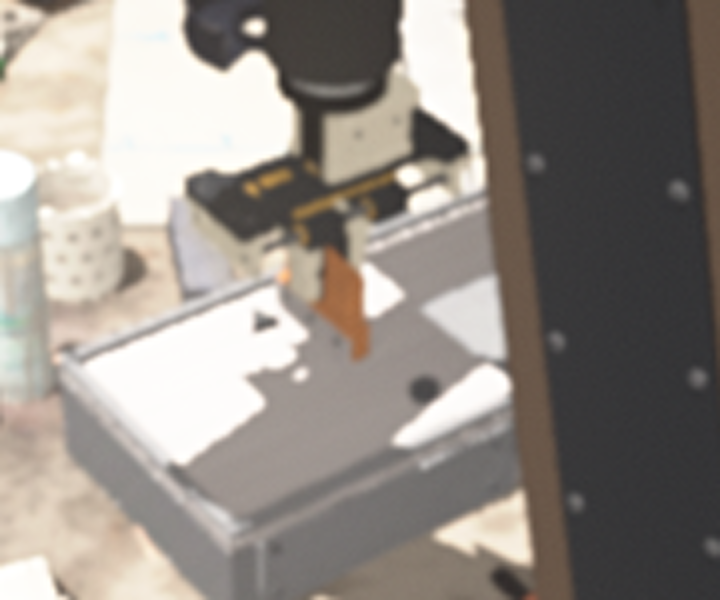

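>>> jog_arm(motion=[[[-0.03,0.03,0,0,0,0,0.01],[-0.06,0.057,0,0,0,0,0.01],[-0.0616,0.0595,0.01,0,0,0,0.01],[-0.0616,0.0595,0.025,0,0,0,0.01],[-0.0616,0.0595,0.038,0,0,0,0.01],[-0.0616,0.0595,0.041,0,0,0,0.01],[-0.0616,0.0595,0.041,0,0,0,0.01]]])

```text
t: 23.7
eef_pos: [0.6334, 0.0466, 0.1081]
ee_rot: [3.141, 0.002, -3.073]
force: [0.9, 0.7, -3.8]
width: 0.0182
```

```bash
python3 - <<'E'
from h import *
s=st(); print(loc(s["eef_pos"]))
im,c=grab("wrist","aa")
im,c=grab("top","aa_t");crop(im,"aa_t2",255,140,415,240,5)
E
```

```text
t 23.7 p [0.6334 0.0466 0.1081] rpy [ 3.1412  0.0018 -3.0725] F [ 0.937   0.7401 -3.8438] M [-0.1036 -0.014   0.0282] w 0.0182 q [ 0.3803  0.3707 -0.2134  0.0002 -0.9849 -1.8822]
[0.0557 0.1398]
```

View pics/aa.png

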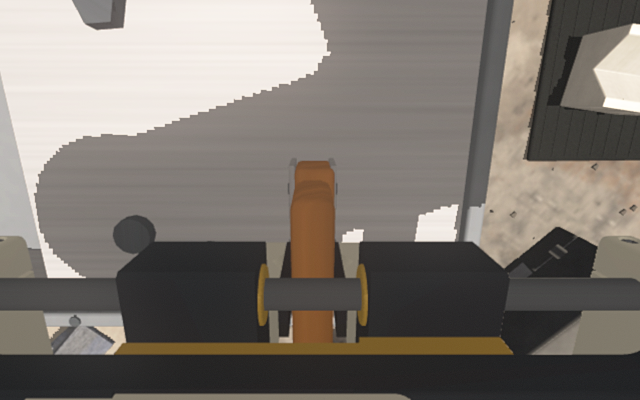

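View pics/aa_t2.png

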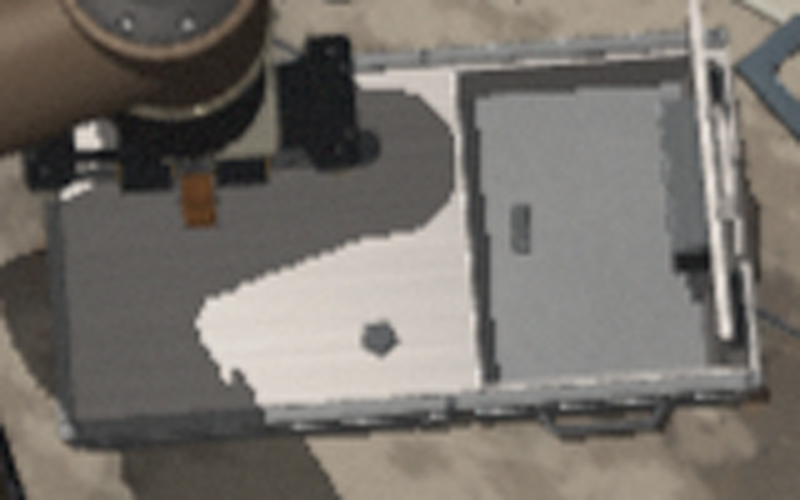

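>>> jog_arm(motion=[[[0,-0.015,0,0,0,0,0.01],[0,-0.03,0,0,0,0,0.01],[0,-0.045,0,0,0,0,0.01],[0,-0.06,0,0,0,0,0.01],[0,-0.075,0,0,0,0,0.01],[0,-0.09,0,0,0,0,0.01],[0,-0.105,0,0,0,0,0.01],[0,-0.12,0,0,0,0,0.01]]])

```text
t: 24.6
eef_pos: [0.6419, -0.0745, 0.1083]
ee_rot: [3.141, 0.002, -3.073]
force: [-0.2, 0.1, -2.8]
width: 0.0177
```

```bash
python3 - <<'E'
from h import *
s=st(); print(loc(s["eef_pos"]))
im,c=grab("wrist","ab")
E
```

```text
t 24.6 p [ 0.6419 -0.0745  0.1083] rpy [ 3.141   0.0023 -3.073 ] F [-0.1918  0.0967 -2.7613] M [ 0.1581 -0.0353  0.0357] w 0.0177 q [ 0.1856  0.3868 -0.1872 -0.0004 -0.9943 -1.6876]
[0.056  0.0184]
```

View pics/ab.png

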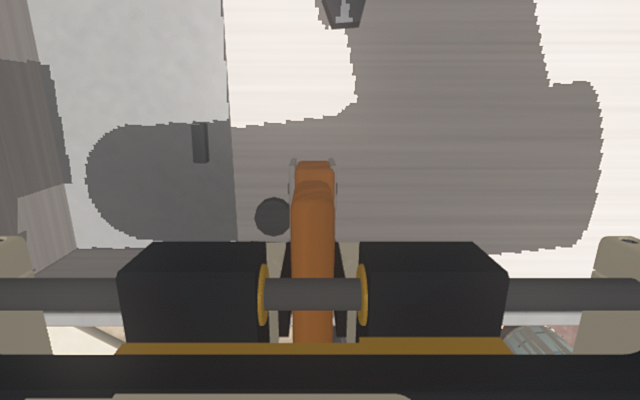

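>>> jog_arm(motion=[[[0,-0.012,0,0,0,0,0.01],[0,-0.024,0,0,0,0,0.01],[0,-0.036,0,0,0,0,0.01],[0,-0.041,0,0,0,0,0.01],[0,-0.041,0,0,0,0,0.01],[0,-0.03,-0.02,0,0,0,0.01],[0,-0.01,-0.042,0,0,0,0.01],[0.03,0.03,-0.042,0,0,0,0.01]]])

```text
t: 25.45
eef_pos: [0.6142, -0.0486, 0.153]
ee_rot: [-3.14, 0.008, -3.075]
force: [-0.2, 2.8, -3.5]
width: 0.0178
```

```bash
python3 - <<'E'
from h import *
s=st(); print(loc(s["eef_pos"]))
im,c=grab("wrist","ac")
im,c=grab("top","ac_t");crop(im,"ac_t2",255,140,415,240,5)
p=wor(-.057,.10); go([*p,.15],-3.0736)
E
```

```text
t 25.45 p [ 0.6142 -0.0486  0.153 ] rpy [-3.1404  0.0085 -3.0747] F [-0.2219  2.7736 -3.5192] M [0.4693 0.0001 0.0088] w 0.0178 q [ 0.2394  0.2981 -0.2101  0.003  -1.0545 -1.7447]
[0.0302 0.0462]
d [0.0801 0.0499 0.0007] rv [0.1  0.09 0.12] rows>= 1.9
```

View pics/ac_t2.png

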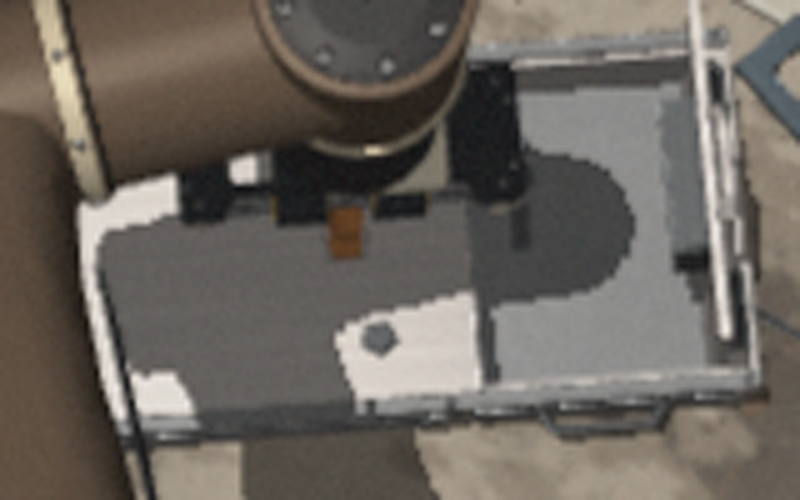

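View pics/ac.png

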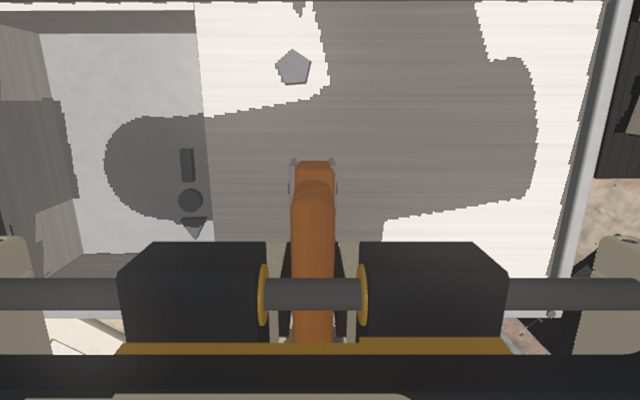

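>>> jog_arm(motion=[[[0.04,0.025,0,0,0,0,0.01],[0.078,0.049,0,0,0,0,0.01],[0.078,0.05,0.01,0,0,0,0.01],[0.078,0.05,0.025,0,0,0,0.01],[0.078,0.05,0.04,0,0,0,0.01],[0.078,0.05,0.0445,0,0,0,0.01],[0.078,0.05,0.0445,0,0,0,0.01]]])

```text
t: 26.25
eef_pos: [0.5255, -0.0001, 0.1075]
ee_rot: [3.14, 0.002, -3.07]
force: [-6.2, 2.2, 8.3]
width: 0.0179
```

```bash
python3 - <<'E'
from h import *
s=st(); print(loc(s["eef_pos"]))
im,c=grab("wrist","ad")
E
```

```text
t 26.25 p [ 0.5255 -0.0001  0.1075] rpy [ 3.14    0.0016 -3.0703] F [-6.2307  2.2035  8.2673] M [0.8089 2.1492 0.0091] w 0.0179 q [ 0.3726  0.2052 -0.4549 -0.0013 -0.9088 -1.8714]
[-0.0551  0.1006]
```

View pics/ad.png

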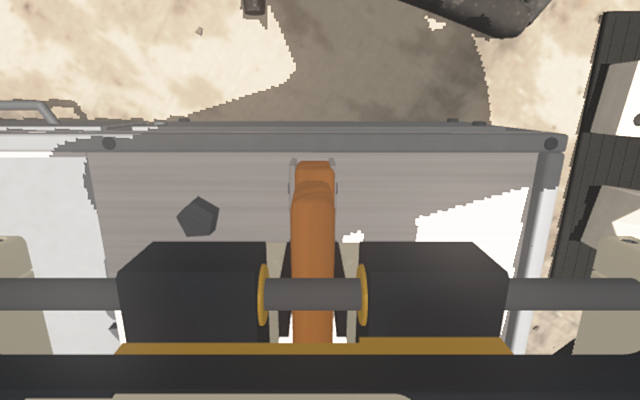

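>>> jog_arm(motion=[[[0,-0.012,-0.0008,0,0,0,0.01],[0,-0.025,-0.0008,0,0,0,0.01],[0,-0.04,-0.0008,0,0,0,0.01],[0,-0.055,-0.0008,0,0,0,0.01],[0,-0.07,-0.0008,0,0,0,0.01],[0,-0.085,-0.0008,0,0,0,0.01],[0,-0.097,-0.0008,0,0,0,0.01],[0,-0.108,-0.0008,0,0,0,0.01]]])

```text
t: 27.1
eef_pos: [0.5332, -0.1091, 0.108]
ee_rot: [3.14, 0.002, -3.071]
force: [0.9, 0.3, -4.6]
width: 0.0175
```

>>> jog_arm(motion=[[[0,-0.007,0,0,0,0,0.01],[0,-0.013,0,0,0,0,0.01],[0,-0.013,0,0,0,0,0.01],[0,0.0,-0.02,0,0,0,0.01],[-0.01,0.03,-0.05,0,0,0,0.01],[-0.03,0.07,-0.09,0,0,0,0.01],[-0.05,0.11,-0.13,0,0,0,0.01],[-0.07,0.14,-0.17,0,0,0,0.01]]])

```text
t: 27.9
eef_pos: [0.585, 0.0227, 0.2625]
ee_rot: [3.139, 0.001, -3.07]
force: [1.3, -0.1, -3.4]
width: 0.0178
```

```bash
python3 - <<'E'
from h import *
s=st(); print(loc(s["eef_pos"]))
im,c=grab("wrist","ae")
im,c=grab("top","ae_t");crop(im,"ae_t2",255,140,415,240,5)
E
```

```text
t 27.9 p [0.585  0.0227 0.2625] rpy [ 3.1395  0.0012 -3.0704] F [ 1.3034 -0.0954 -3.391 ] M [-0.0061 -0.2897  0.005 ] w 0.0178 q [ 0.3713  0.181  -0.1075 -0.0017 -1.2805 -1.8704]
[0.0058 0.1192]
```

View pics/ae.png

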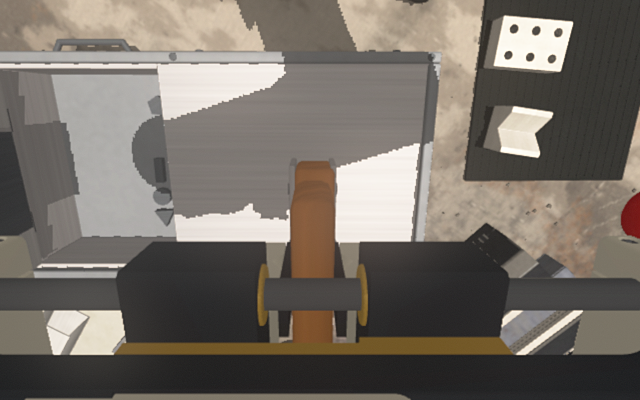

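View pics/ae_t2.png

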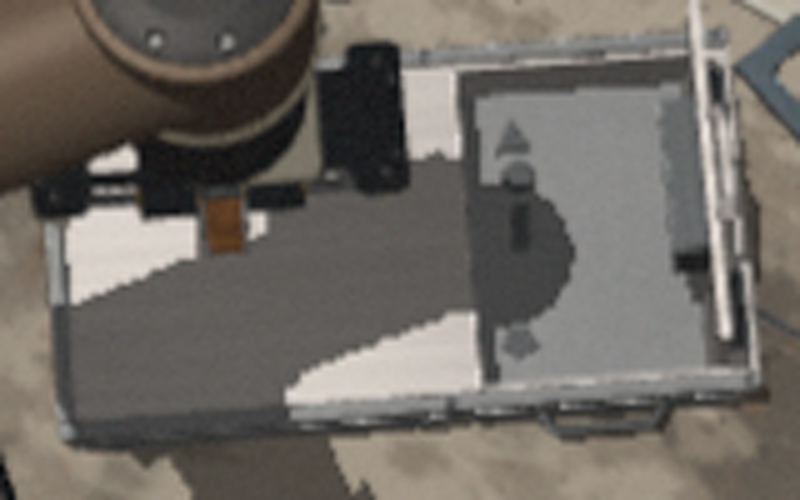

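```bash
python3 - <<'E'
from h import *
go([.4937,.3565,.13],-3.021)
E
```

```text
d [0.0724 0.3376 0.1369] rv [ 0.15  0.64 -2.64] rows>= 7.4
```

>>> jog_arm(motion=[[[0.01,0.045,0,0,0,0,0.01],[0.02,0.09,0,0,0,0,0.01],[0.03,0.135,0,0,0,-1,0.01],[0.04,0.18,0.01,0,0,-2,0.01],[0.05,0.225,0.03,0,0,-2.6,0.01],[0.06,0.27,0.06,0,0,-2.6,0.01],[0.068,0.31,0.1,0,0.3,-2.6,0.01],[0.0724,0.3376,0.137,0.1,0.6,-2.6,0.01]]])

```text
t: 28.8
eef_pos: [0.494, 0.3535, 0.136]
ee_rot: [3.139, 0.002, -3.02]
force: [2.1, 0.4, -3.9]
width: 0.0177
```

```bash
python3 - <<'E'
from h import *
st();go([.4937,.3565,.0277],-3.021)
grab("scene","af");im=cv2.imread("pics/af.png")[:,:,::-1]; crop(im,"af2",160,160,300,320,4)
E
```

```text
t 28.8 p [0.494  0.3535 0.136 ] rpy [ 3.1391  0.0019 -3.0203] F [ 2.1205  0.394  -3.873 ] M [ 0.0901 -0.1179 -0.0344] w 0.0177 q [ 0.9422  0.3026 -0.2445 -0.0004 -1.0206 -2.3915]
d [0.0001 0.0027 0.1083] rv [0.14 0.11 0.04] rows>= 2.2
```

View pics/af2.png

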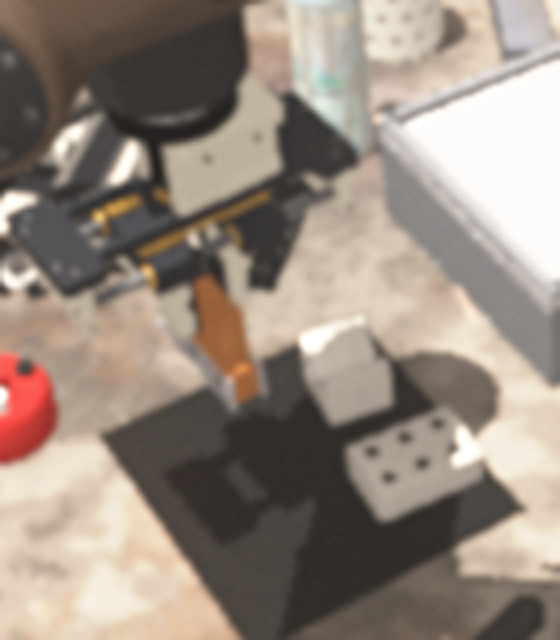

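>>> jog_arm(motion=[[[0,0.0027,0.04,0,0,0,0.01],[0,0.0027,0.075,0,0,0,0.01],[0,0.0027,0.1,0,0,0,0.01],[0,0.0027,0.106,0,0,0,0.01],[0,0.0027,0.1085,0,0,0,0.01],[0,0.0027,0.1085,0,0,0,0.01]]])

```text
t: 29.45
eef_pos: [0.489, 0.3564, 0.0232]
ee_rot: [-3.138, -0.006, -3.019]
force: [-13.5, -7.9, 35.2]
width: 0.0178
```

```bash
python3 - <<'E'
from h import *
st()
E
```

```text
t 29.45 p [0.489  0.3564 0.0232] rpy [-3.1384 -0.006  -3.0186] F [-13.5141  -7.8869  35.2076] M [-3.0924  5.4459 -0.1039] w 0.0178 q [ 0.9508  0.4261 -0.3571 -0.0032 -0.794  -2.3963]
```

>>> jog_arm(motion=[[[0,0,-0.002,0,0,0,0.01],[0,0,-0.003,0,0,0,0.01],[0,0,-0.003,0,0,0,0.01]]])

```text
t: 29.75
eef_pos: [0.4889, 0.3565, 0.026]
ee_rot: [-3.139, -0.006, -3.018]
force: [-0.0, 0.2, -3.8]
width: 0.0177
```

```bash
python3 - <<'E'
from h import *
st()
grab("wrist","ag")
grab("scene","ag_s");im=cv2.imread("pics/ag_s.png")[:,:,::-1]; crop(im,"ag2",160,160,300,320,4)
E
```

```text
t 29.75 p [0.4889 0.3565 0.026 ] rpy [-3.1385 -0.006  -3.0185] F [-0.0337  0.1887 -3.8145] M [ 0.0447 -0.0747  0.0101] w 0.0177 q [ 0.9509  0.4225 -0.3548 -0.0033 -0.7998 -2.3963]
```

View pics/ag.png

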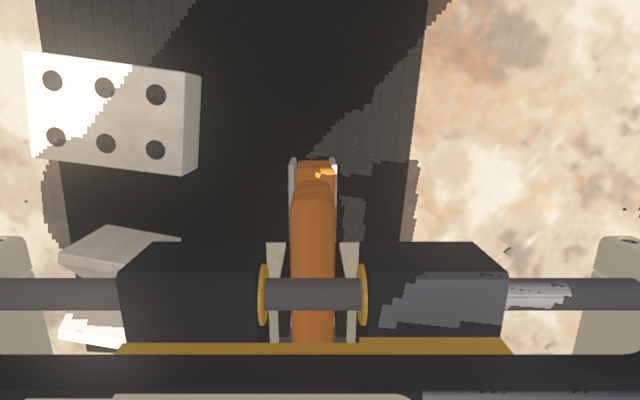

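View pics/ag2.png

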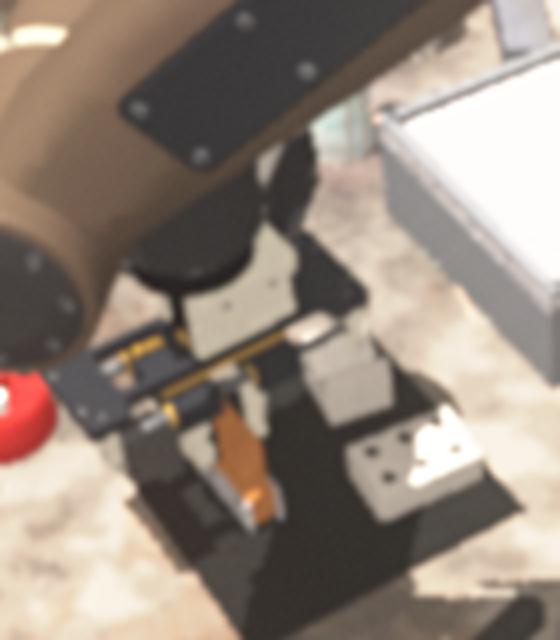

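>>> jog_arm(motion=[[[0,0,0.001,0,0.3,0,0.01],[0,0,0.0018,0,0.3,0,0.01],[0,0,0.0018,0,0.3,0,0.01]]])

```text
t: 30.15
eef_pos: [0.4887, 0.3561, 0.0236]
ee_rot: [-3.137, -0.012, -3.019]
force: [-1.9, -0.1, -0.7]
width: 0.0176
```

>>> jog_arm(motion=[[[0,0,0,0,-0.6,0,0.01],[0,0,0,0,-0.6,0,0.01],[0,0,0,0,-0.6,0,0.02],[0,0,0,0,-0.6,0,0.03],[0,0,0,0,-0.6,0,0.04],[0,0,0,0,-0.6,0,0.045],[0,0,0,0,-0.6,0,0.045]]])

```text
t: 30.85
eef_pos: [0.4888, 0.3561, 0.0236]
ee_rot: [-3.137, -0.002, -3.019]
force: [-0.0, 0.2, -0.2]
width: 0.0436
```

>>> jog_arm(motion=[[[0,0,-0.03,0,0,0,0.045],[0,0,-0.07,0,0,0,0.045],[0,0,-0.12,0,0,0,0.045],[0,0,-0.17,0,0,0,0.045],[0,0,-0.22,0,0,0,0.03],[0,0,-0.25,0,0,0,0.03]]])

```text
t: 31.45
eef_pos: [0.49, 0.3577, 0.2785]
ee_rot: [-3.141, 0.002, -3.018]
force: [0.5, 0.0, -0.2]
width: 0.0347
```

```bash
python3 - <<'E'
from h import *
st()
grab("wrist","ah")
grab("scene","ah_s");im=cv2.imread("pics/ah_s.png")[:,:,::-1]; crop(im,"ah2",160,160,300,320,4)
p=wor(0,-.16); go([*p,.35],-3.0736)
E
```

```text
t 31.45 p [0.49   0.3577 0.2785] rpy [-3.1407  0.0025 -3.0185] F [ 0.4906  0.0443 -0.2164] M [ 0.1124 -0.0814  0.0051] w 0.0347 q [ 0.954   0.2096 -0.0374  0.0025 -1.3228 -2.4022]
d [-0.0313 -0.6234 -0.0713] rv [0.1  0.31 3.16] rows>= 12.6
```

View pics/ah.png

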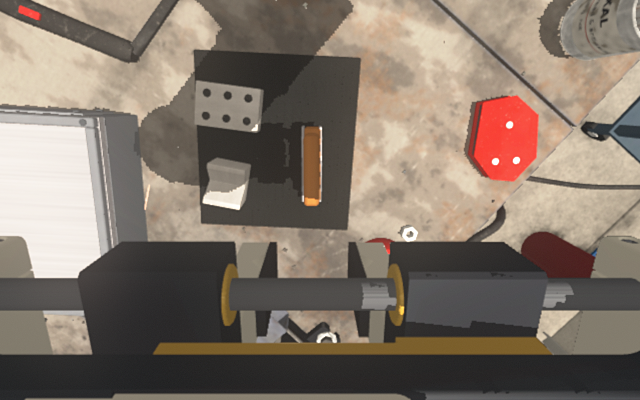

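View pics/ah2.png

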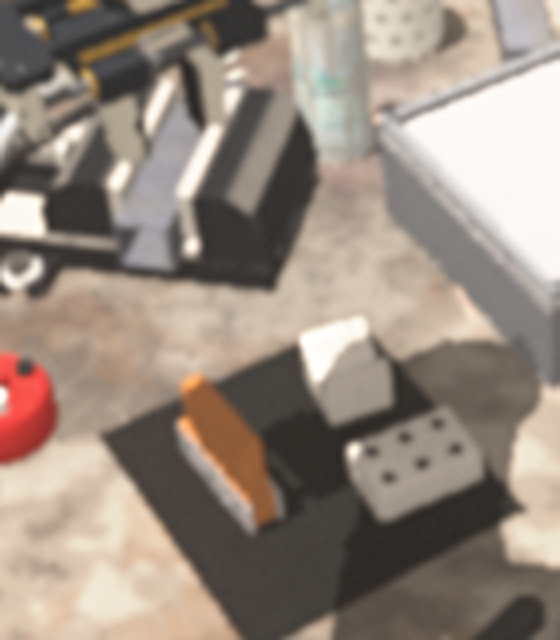

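>>> jog_arm(motion=[[[-0.003,-0.048,-0.03,0,0,0,0.03],[-0.006,-0.096,-0.05,0,0,0,0.03],[-0.009,-0.144,-0.07,0,0,0,0.03],[-0.012,-0.192,-0.07,0,0,0,0.03],[-0.015,-0.24,-0.07,0,0,1,0.03],[-0.018,-0.288,-0.07,0,0,2,0.03],[-0.021,-0.336,-0.07,0,0,3,0.03],[-0.024,-0.38,-0.07,0,0,3,0.03]]])

```text
t: 32.35
eef_pos: [0.5608, -0.0177, 0.3486]
ee_rot: [3.14, 0.005, -3.071]
force: [1.0, 0.8, 0.8]
width: 0.0296
```

```bash
python3 - <<'E'
from h import *
s=st()
grab("wrist","ai")
go([.5994,-.2584,.33],-3.0736)
E
```

```text
t 32.35 p [ 0.5608 -0.0177  0.3486] rpy [ 3.1396  0.005  -3.0711] F [0.9915 0.7571 0.8005] M [ 0.0275 -0.1676 -0.0144] w 0.0296 q [ 0.3168  0.1076 -0.0056 -0.0007 -1.4523 -1.817 ]
d [-0.022  -0.2371  0.0185] rv [-0.01  0.22 -0.01] rows>= 4.8
```

View pics/ai.png

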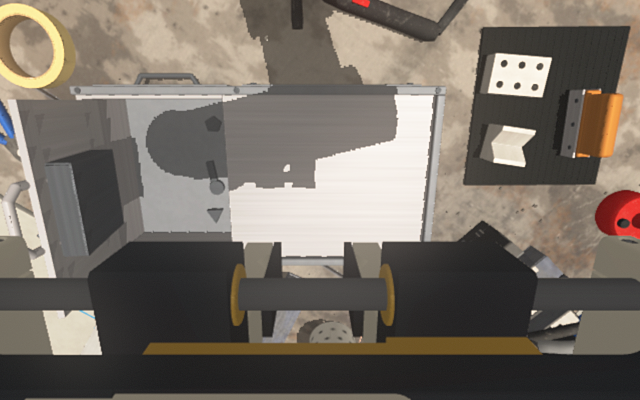

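>>> jog_arm(motion=[[[-0.004,-0.045,0,0,0,0,0.03],[-0.008,-0.09,0,0,0,0,0.026],[-0.013,-0.135,0,0,0,0,0.026],[-0.017,-0.18,0,0,0,0,0.026],[-0.021,-0.225,0.005,0,0,0,0.026],[-0.022,-0.237,0.018,0,0.2,0,0.026],[-0.022,-0.237,0.018,0,0.2,0,0.026],[-0.022,-0.237,0.018,0,0.2,0,0.026]]])

```text
t: 33.2
eef_pos: [0.5991, -0.258, 0.3294]
ee_rot: [3.141, -0.001, -3.074]
force: [0.6, -0.4, -0.5]
width: 0.0261
```

```bash
python3 - <<'E'
from h import *
s=st()
im,c=grab("wrist","aj")
crop(im,"aj2",200,60,440,300,3)
go([.5994,-.2584,.2293],-3.0704)
E
```

```text
t 33.2 p [ 0.5991 -0.258   0.3294] rpy [ 3.1412 -0.0013 -3.0743] F [ 0.6181 -0.4455 -0.5476] M [ 0.0209 -0.0304  0.0721] w 0.0261 q [-0.1083  0.275   0.1615 -0.0001 -1.4587 -1.3952]
d [ 0.     -0.0008  0.101 ] rv [-0.    0.   -0.17] rows>= 2.0
```

View pics/aj2.png

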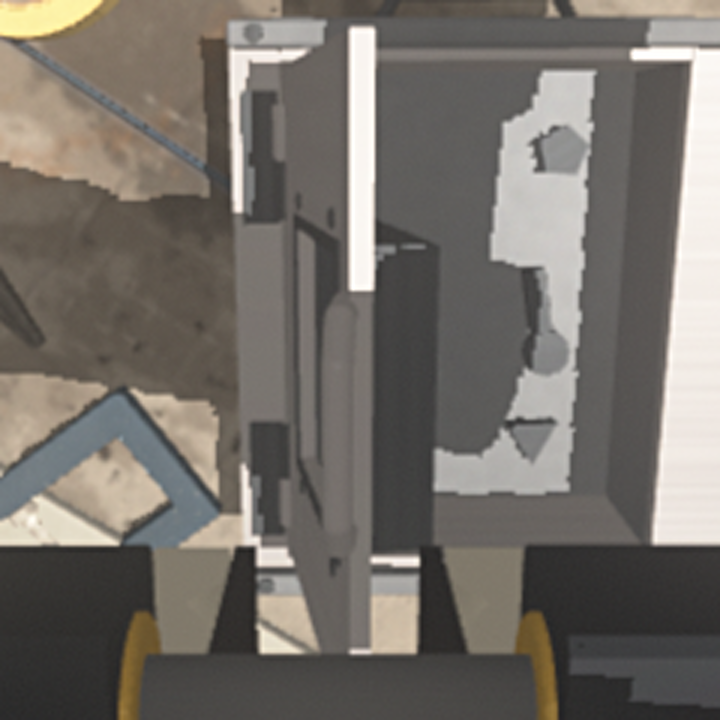

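>>> jog_arm(motion=[[[0,0,0.04,0,0,0,0.026],[0,0,0.07,0,0,0,0.026],[0,0,0.09,0,0,0,0.026],[0,0,0.1,0,0,0,0.026],[0,0,0.1,0,0,0,0.015],[0,0,0.1,0,0,0,0.003],[0,0,0.1,0,0,0,0.003],[0,0,0.1,0,0,0,0.003]]], newtons=40)

```text
t: 34.05
eef_pos: [0.6003, -0.2577, 0.2321]
ee_rot: [-3.141, 0.003, -3.073]
force: [0.5, 0.6, 4.7]
width: 0.0067
```

```bash
python3 - <<'E'
from h import *
s=st(); print(loc(s["eef_pos"]))
grab("wrist","ak")
E
```

```text
t 34.05 p [ 0.6003 -0.2577  0.2321] rpy [-3.1406  0.0029 -3.0729] F [0.4564 0.5809 4.7075] M [ 0.2641 -0.092   0.0304] w 0.0067 q [-0.1072  0.3083 -0.0079  0.0005 -1.2516 -1.3951]
[ 0.002  -0.1615]
```

View pics/ak.png

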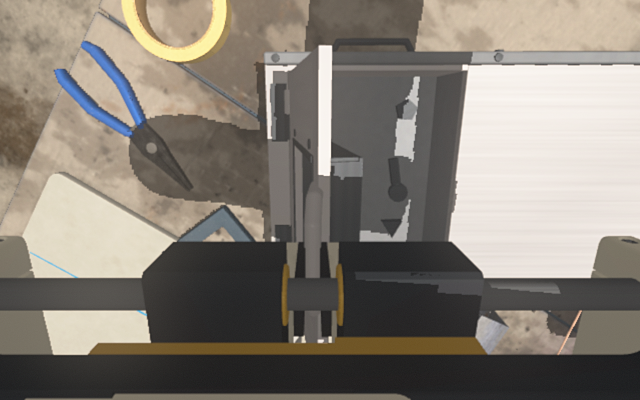

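```bash
cat > arc.py <<'E'
import numpy as np
def bow(t,ph): return np.array([.125*np.cos(t)+.005*np.sin(t)+.048*np.cos(ph), .125*np.sin(t)-.005*np.cos(t)+.048*np.sin(ph)])
def ph(t):
    st=t+.17
    return st if t>=1.25 else 1.42+(1.57-1.42)*min(1,(1.25-t)/.3)
b0=bow(1.437,1.607)
for t in [1.437,1.4,1.35,1.3,1.25,1.2,1.1,1.0,.9,.8,.7,.6,.5,.4,.3,.2,.1,.05,0]:
    d=bow(t,ph(t))-b0; print(t,np.round(d*1e3,1))
E
python3 arc.py
```

```text
1.437 [0. 0.]
1.4 [ 6.3 -0.9]
1.35 [14.8 -2.4]
1.3 [23.2 -4.3]
1.25 [31.5 -6.7]
1.2 [36.1 -8.9]
1.1 [ 44.9 -14.2]
1.0 [ 53.1 -20.7]
0.9 [ 61.8 -28.4]
0.8 [ 70.8 -37. ]
0.7 [ 79.  -46.5]
0.6 [ 86.1 -56.7]
0.5 [ 92.2 -67.6]
0.4 [ 97.2 -79.1]
0.3 [101. -91.]
0.2 [ 103.6 -103.3]
0.1 [ 105.  -115.7]
0.05 [ 105.2 -121.9]
0 [ 105.1 -128.2]
```

>>> jog_arm(motion=[[[0,0.006,0.001,0,0,0,0.003],[0,0.0148,0.0024,0,0,0,0.003],[0,0.0232,0.0043,0,0,0,0.003],[0,0.0315,0.0067,0,0,0,0.003],[0,0.0361,0.0089,0,0,0,0.003],[0,0.0449,0.0142,0,0,0,0.003],[0,0.049,0.0175,0,0,0,0.003],[0,0.0531,0.0207,0,0,0,0.003]]], newtons=50)

```text
t: 34.9
eef_pos: [0.5966, -0.2042, 0.2114]
ee_rot: [-3.141, 0.003, -3.073]
force: [-0.0, -1.1, 4.6]
width: 0.0066
```

```bash
python3 - <<'E'
from h import *
s=st(); print(loc(s["eef_pos"]))
grab("wrist","al")
E
```

```text
t 34.9 p [ 0.5966 -0.2042  0.2114] rpy [-3.1407  0.003  -3.0726] F [-0.0162 -1.0974  4.554 ] M [-0.6622  0.4088 -0.0445] w 0.0066 q [-0.0202  0.2827 -0.0914  0.0007 -1.1937 -1.4818]
[ 0.002  -0.1078]
```

View pics/al.png

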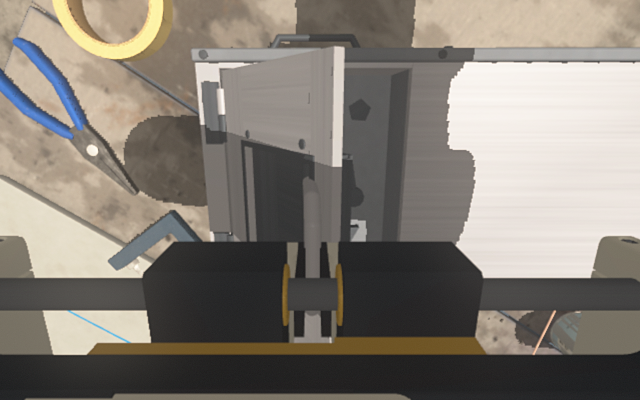

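>>> jog_arm(motion=[[[0,0.0087,0.0077,0,0,0,0.003],[0,0.0177,0.0163,0,0,0,0.003],[0,0.0259,0.0258,0,0,0,0.003],[0,0.033,0.036,0,0,0,0.003],[0,0.039,0.0469,0,0,0,0.003],[0,0.0441,0.0584,0,0,0,0.003],[0,0.0479,0.0703,0,0,0,0.003],[0,0.0505,0.0826,0,0,0,0.003]]])

```text
t: 35.75
eef_pos: [0.593, -0.153, 0.1269]
ee_rot: [-3.141, 0.002, -3.073]
force: [-0.7, -3.0, 1.8]
width: 0.0064
```

```bash
python3 - <<'E'
from h import *
s=st(); print(loc(s["eef_pos"]))
grab("wrist","am")
E
```

```text
t 35.75 p [ 0.593  -0.153   0.1269] rpy [-3.1412  0.002  -3.0725] F [-0.6768 -3.      1.7928] M [-1.2898  0.2865 -0.065 ] w 0.0064 q [ 0.0663  0.3189 -0.2439  0.0004 -1.006  -1.5683]
[ 0.0018 -0.0566]
```

View pics/am.png

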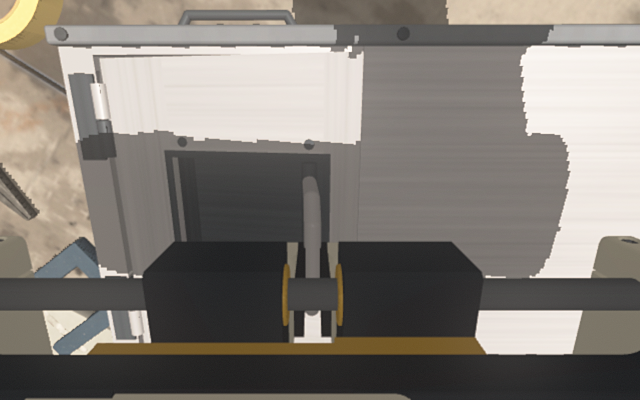

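>>> jog_arm(motion=[[[0,0.001,0.008,0,0,0,0.003],[0,0.001,0.016,0,0,0,0.003],[0,0.001,0.022,0,0,0,0.003],[0,0.001,0.026,0,0,0,0.003],[0,0.001,0.027,0,0,0,0.003],[0,0.001,0.027,0,0,0,0.003]]])

```text
t: 36.4
eef_pos: [0.5935, -0.1535, 0.104]
ee_rot: [-3.138, 0.005, -3.071]
force: [-15.0, -2.4, 41.2]
width: 0.0063
```

```bash
python3 - <<'E'
from h import *
s=st(); print(loc(s["eef_pos"]))
grab("wrist","an")
E
```

```text
t 36.4 p [ 0.5935 -0.1535  0.104 ] rpy [-3.1382  0.0047 -3.0711] F [-15.0041  -2.3832  41.1524] M [-0.9811  5.6109  0.0126] w 0.0063 q [ 0.0673  0.3396 -0.2737  0.0041 -0.9528 -1.57  ]
[ 0.0023 -0.0571]
```

View pics/an.png

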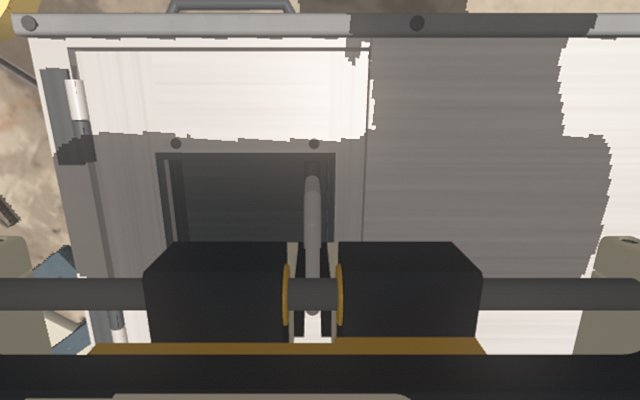

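>>> jog_arm(motion=[[[0,0,-0.0025,0,0,0,0.003],[0,-0.0124,-0.001,0,0,0,0.003],[0,-0.024,0.004,0,0,0,0.003],[0,-0.034,0.0115,0,0,0,0.003],[0,-0.0416,0.0215,0,0,0,0.003],[0,-0.0464,0.033,0,0,0,0.003],[0,-0.048,0.0455,0,0,0,0.003],[0,-0.048,0.0465,0,0,0,0.003]]], newtons=15)

```text
t: 37.25
eef_pos: [0.597, -0.2019, 0.0553]
ee_rot: [-3.138, 0.003, -3.071]
force: [4.6, 1.0, 0.1]
width: 0.0072
```

```bash
python3 - <<'E'
from h import *
s=st(); print(loc(s["eef_pos"]))
im,c=grab("wrist","ao")
E
```

```text
t 37.25 p [ 0.597  -0.2019  0.0553] rpy [-3.1383  0.0034 -3.0714] F [4.6033 1.0472 0.0864] M [ 0.1483 -1.7729 -0.0029] w 0.0072 q [-0.0149  0.4162 -0.2833  0.004  -0.8676 -1.4883]
[ 0.0025 -0.1056]
```

View pics/ao.png

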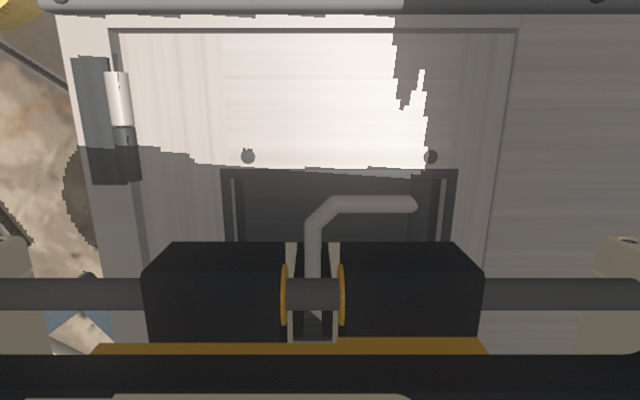

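>>> jog_arm(motion=[[[0,0,0.001,0,0,0,0.003],[0,0,0.002,0,0,0,0.003],[0,0,0.003,0,0,0,0.003],[0,0,0.003,0,0,0,0.003]]])

```text
t: 37.7
eef_pos: [0.5972, -0.202, 0.0547]
ee_rot: [-3.137, 0.004, -3.07]
force: [-2.9, 5.4, 16.2]
width: 0.007
```

>>> jog_arm(motion=[[[0,0,-0.001,0,0,0,0.012],[0,0,-0.001,0,0,0,0.018],[0,0,-0.001,0,0,0,0.018],[0,0,-0.02,0,0,0,0.018],[0,0,-0.05,0,0,0,0.018],[0,0,-0.1,0,0,0,0.018],[0,0.0,-0.15,0,0,0,0.018],[0,0.03,-0.19,0,0,0,0.018]]])

```text
t: 38.5
eef_pos: [0.5939, -0.1733, 0.2465]
ee_rot: [-3.136, 0.004, -3.073]
force: [2.2, 0.6, -0.7]
width: 0.0178
```

>>> jog_arm(motion=[[[0,0.04,-0.02,0,0,0,0.018],[0,0.08,-0.04,0,0,0,0.018],[-0.01,0.1,-0.06,0,0,0,0.018],[-0.015,0.1,-0.06,0,0,0,0.018],[-0.015,0.1,-0.06,0,0,0,0.018]]])

```text
t: 39.0
eef_pos: [0.6018, -0.0717, 0.3053]
ee_rot: [-3.136, 0.003, -3.072]
force: [-0.4, -0.7, -0.5]
width: 0.0181
```

```bash
python3 - <<'E'
from h import *
s=st(); print(loc(s["eef_pos"]))
im,c=grab("wrist","ap"); crop(im,"ap2",90,40,290,240,4)
im,c=grab("top","ap_t");crop(im,"ap_t2",170,120,420,280,3.2)
E
```

```text
t 39.0 p [ 0.6018 -0.0717  0.3053] rpy [-3.1364  0.0029 -3.072 ] F [-0.3542 -0.7136 -0.5441] M [ 0.0461  0.0262 -0.0016] w 0.0181 q [ 0.2073  0.1975  0.0051  0.0057 -1.3763 -1.7095]
[0.0162 0.024 ]
```

View pics/ap.png

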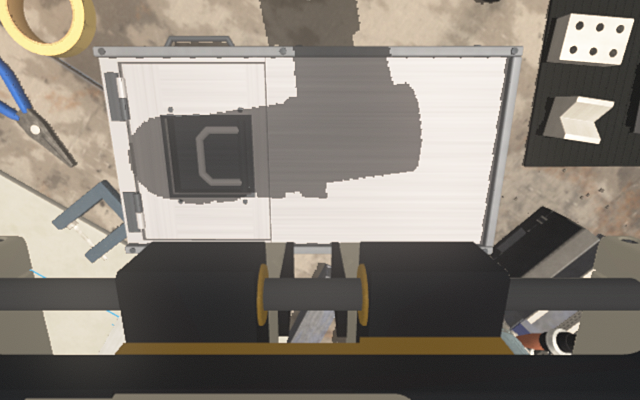

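View pics/ap2.png

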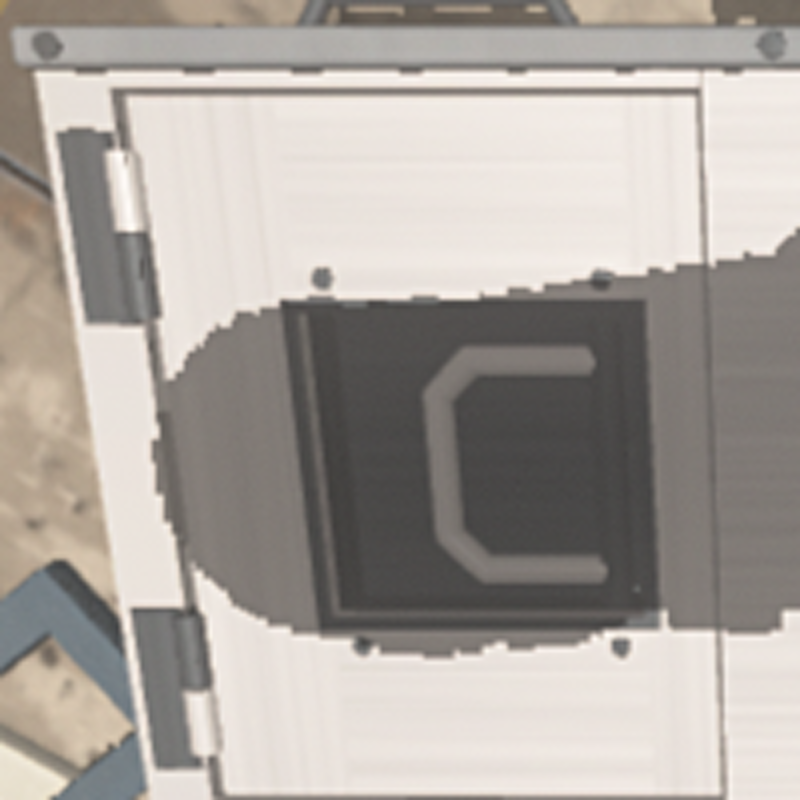

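View pics/ap_t2.png

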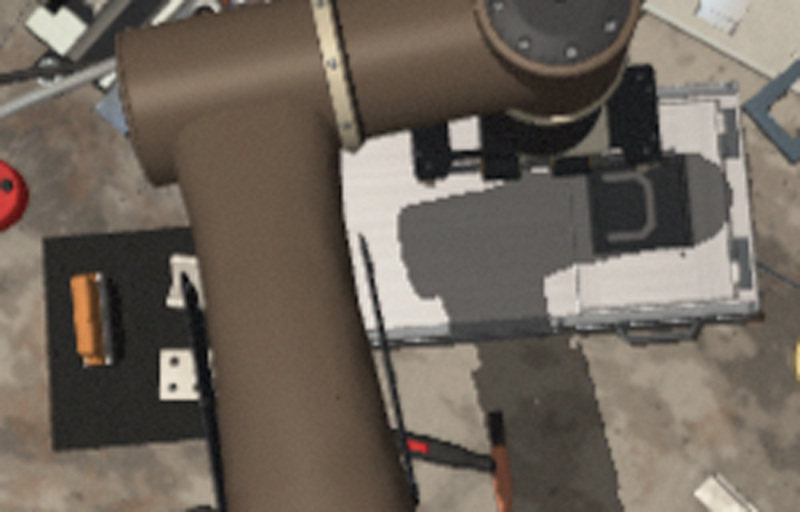

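```bash
python3 - <<'E'
from h import *
p=wor(.065,-.045); go([*p,.10],-3.0736)
E
```

```text
d [-0.0495 -0.0669  0.2049] rv [-0.3   0.07  0.  ] rows>= 4.4
```

>>> jog_arm(motion=[[[-0.02,-0.03,0.04,0,0,0,0.01],[-0.04,-0.055,0.085,0,0,0,0.004],[-0.0495,-0.067,0.13,0,0,0,0.002],[-0.0495,-0.067,0.175,0,0,0,0.002],[-0.0495,-0.067,0.205,0,0,0,0.002],[-0.0495,-0.067,0.22,0,0,0,0.002],[-0.0495,-0.067,0.228,0,0,0,0.002],[-0.0495,-0.067,0.23,0,0,0,0.002]]])

```text
t: 39.9
eef_pos: [0.6554, -0.1378, 0.075]
ee_rot: [-3.136, 0.001, -3.074]
force: [-0.3, 0.1, 0.1]
width: 0.0024
```

>>> jog_arm(motion=[[[0,0,0.003,0,0,0,0.002],[0,0,0.005,0,0,0,0.002],[0,0,0.007,0,0,0,0.002]]])

```text
t: 40.2
eef_pos: [0.6561, -0.1377, 0.0693]
ee_rot: [-3.136, 0.003, -3.073]
force: [0.2, 0.5, -0.0]
width: 0.0019
```

>>> jog_arm(motion=[[[0,0,0.001,0,0,0,0.002],[0,0,0.002,0,0,0,0.002],[0,0,0.003,0,0,0,0.002],[0,0,0.003,0,0,0,0.002]]])

```text
t: 40.6
eef_pos: [0.6565, -0.1376, 0.0675]
ee_rot: [-3.136, 0.004, -3.073]
force: [-2.3, 1.0, 7.2]
width: 0.0016
```

>>> jog_arm(motion=[[[0,0,0.001,0,0,0,0.002],[0,0,0.002,0,0,0,0.002],[0,0,0.003,0,0,0,0.002]]])

```text
t: 40.9
eef_pos: [0.6566, -0.1377, 0.0673]
ee_rot: [-3.135, 0.005, -3.072]
force: [-9.9, 4.3, 24.4]
width: 0.0022
```

>>> jog_arm(motion=[[[0,0,-0.02,0,0,0,0.002],[0,0,-0.07,0,0,0,0.002],[0,0,-0.12,0,0,0,0.002],[0.01,-0.02,-0.17,0,0,0,0.002],[0.02,-0.05,-0.22,0,0,0,0.002],[0.03,-0.1,-0.25,0,0,0,0.002],[0.04,-0.15,-0.27,0,0,0,0.002],[0.05,-0.2,-0.27,0,0,0,0.002]]])

```text
t: 41.7
eef_pos: [0.6228, -0.3155, 0.3386]
ee_rot: [-3.133, 0.01, -3.07]
force: [1.1, -0.5, -0.3]
width: 0.0019
```

```bash
python3 - <<'E'
from h import *
s=st()
im,c=grab("top","aq_t");crop(im,"aq_t2",170,120,420,280,3.2)
im,c=grab("scene","aq_s");crop(im,"aq_s2",160,120,420,320,3)
E
```

```text
t 41.7 p [ 0.6228 -0.3155  0.3386] rpy [-3.1328  0.0103 -3.0704] F [ 1.1277 -0.4631 -0.3087] M [ 0.0129 -0.1296  0.0328] w 0.0019 q [-0.1871  0.3445  0.2759  0.0059 -1.49   -1.313 ]
```

View pics/aq_t2.png

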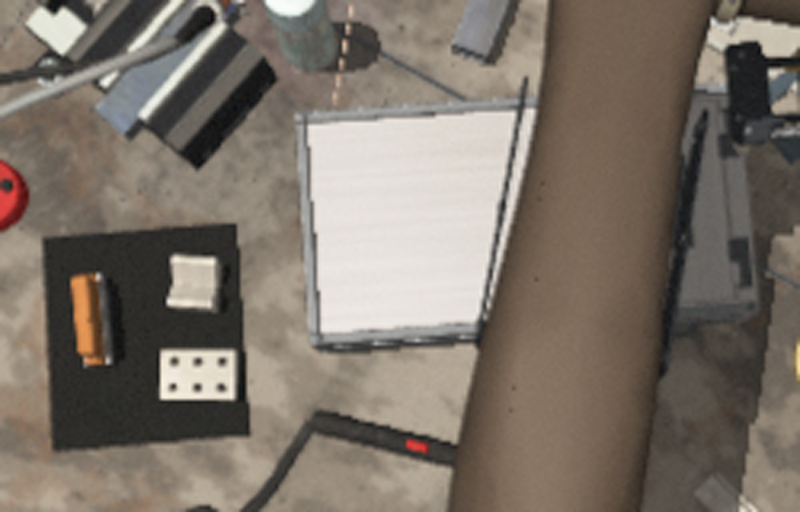

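View pics/aq_s2.png

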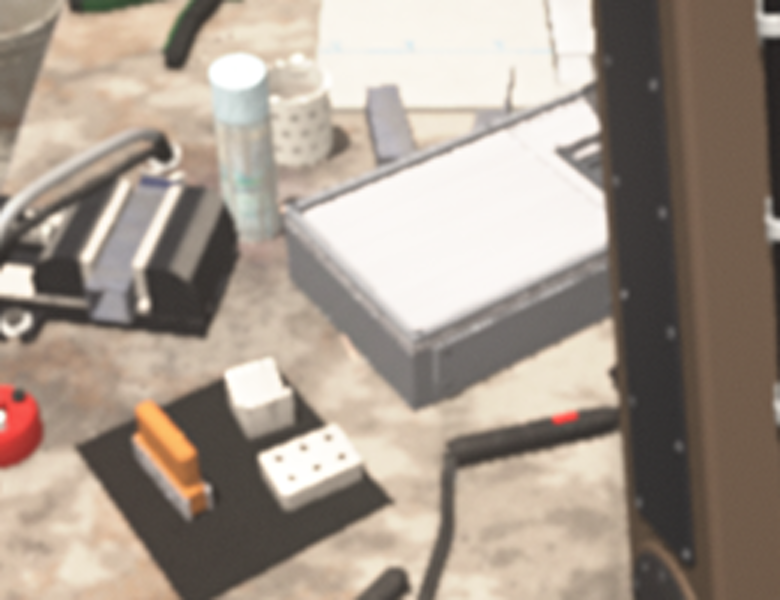

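```bash
python3 -c "
from station import arm
print(arm.job_done())"
```

```text
the job is handed in; nothing more can be done
None
```

The job is done and handed in at about 42 s of the 192 s allowed.

**What I did:**
- **Blocks:** I set the V-block and the setting block on the free half of the mat.
- **Hatch opened:** I flipped up the ring and lifted the hatch to about 1.4 rad, close to its 1.45 stop.
- **Scraps:** Four were on the plate: the slug, the triangle, the narrow bar end and the five-sided drop. I pushed all four into the bin in three scraper strokes, without touching them with the fingers.
- **Putting back:** I stood the scraper upright in its old place, closed the hatch and folded the ring flat.

**Last checks:**
- **Before closing the hatch:** The pictures showed a clear plate and all four scraps in the bin.
- **After closing:** The pictures showed the ring flat in its pan and the hatch flush. Pressing near the hatch's free edge met contact at about 84.5 mm against the plate's 85 mm, with 24 N at the end. Both blocks lie on the mat and the scraper stands upright. I never moved the tape, the spray can or the angle offcut, but I made no separate check that they had stayed put.

**What went wrong or disagreed:**
- **Fingertip position:** The fingertips stood about 17 mm behind the reported tool point, not 22 mm ahead as stated. My first try at gripping the V-block closed on air above it because of this, and I used the measured offset from then on.
- **Scraper set-down:** I lowered the scraper a little too far at first and it met the mat with about 35 N. I backed off before letting go.

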